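Index a filter wheel by feel and lock it

TASK

Set the closed filter wheel to its fourth click clockwise from the home stop and lock it there by pressing the domed button fully home. Nothing shows where the wheel stands, so turn the dial anticlockwise until you feel the home stop, count the clicks from there, and press the button only then. Be gentle: the unit stands loose on the bench and must not be twisted or shoved out of place, and the things round it stay where they are.

Things in the scene. Friction and masses are not known exactly. Their poses are not given: they have to be found in the camera images.
- filter_unit: filter-wheel unit: closed round grey housing, 180 mm in diameter, 45 mm high, on six rubber feet, loose on the bench (about 1.45 kg; a twist over roughly 0.35 N m or a shove over about 8 N makes it slip). Origin on its axis at the underside of its feet, z up. A black light-port tube (40 mm across) sticks out to 110 mm from the axis along its +x; the lock button lies along its -x
- dial_center (a point): centre of the ribbed black rubber dial on top of the housing, on the unit's axis, 71 mm above the bench; the point belongs to the unit and does not turn. Dial 44 mm in diameter (46 over its 18 equal ribs), grip face from 57 to 86 mm above the bench over a 24 mm neck; looks the same at every click and stays in its seat when released. A grip of 10 to 15 N turns it; held firmly it does not slip, the whole unit twists instead
- wheel_center (a point): centre of the hidden wheel in the housing, on the unit's axis, 26 mm above the bench (does not turn). The wheel turns with the dial. From above: anticlockwise to a hard home stop, clockwise to a far stop past click 8. A click is 20 degrees and takes about 0.1 N m to leave, eases, then pulls itself (to 0.2 N m) into the next seat. Home seat (click 0) is 6 degrees clockwise of the home stop. It starts, unseen, at click 1, 2 or 3
- unit_rim (a point): a point on the front of the housing, 90 mm from the axis along the unit's -x, 30 mm above the bench; it shows twisting or shoving of the unit
- lock_top (a point): top of the domed steel lock button, 28 mm in diameter at its foot, 62 mm from the axis along the unit's -x; top 60 mm above the bench when up, 51 mm when fully home. Moves with the button
- lock (a joint): how far the lock button is pressed down, m: 0 up, 0.009 fully home. It takes about 3 N to move and stays where it is left. Its pin goes in 9 mm only at the fourth click; at any other click it stops at about 5 mm and locks the wheel there, between clicks at about 2 mm. The smooth dome can hardly be pulled up again
- slide_box: bystander: blue slide box, 92 x 167 x 38 mm, origin under its centre
- cover_box: bystander: small cover-glass box, 27 x 27 x 19 mm, origin under its centre
- beaker: bystander: small glass beaker, 56 x 61 x 68 mm, origin under its centre
- petri: bystander: glass dish, 93 mm across, 16 mm high, origin under its centre

How it is judged:
By the outcome, as a careful person would: the job done as asked, in the order asked, and still so for the second after the job is handed in, with the robot touching nothing.
It also fails if it takes over 67 s, if anything falls off the work surface, if the arm or the gripper's body presses on something with over 40 N, if the wrist force passes 120 N, or if a joint passes its speed limit or range.

ROBOT

A 6-joint arm with a two-finger parallel gripper is mounted at the origin on a cart in front of the work surface, level with it; the furniture and walls round the work are solid. World frame = base frame: x ahead of the robot, y to its left, z up, the work surface at z = 0. Lengths are in m, angles in rad, forces in N, time in s.
With the tool pointing down it reaches from about 0.3 to 1 m from the base axis. Payload 5.1 kg.
Tool frame: the origin (TCP) lies on the centre line of the jaws, within the pads' length; the fingertips stand 8 mm ahead of it and the grasp point (between the pads) lies 11 mm behind it (finger_overhang is the z of the fingertips in the tool frame, in m); z points along the fingers, y is the direction in which the jaws open and shut (so a half turn about z gives the same grasp; the last joint's range is limited). The gripper opens to 95 mm and grips with 3 to 60 N. Pads are 20 mm wide; open, the fingers measure 119 mm over their backs; the gripper's body (75 mm by 180 mm) begins 59 mm behind the grasp point.
Start: joints at [-1.42, 0.124, 1.65, -0, 1.367, -0.083], TCP at [0.151, -0.632, 0.189] pointing down, gripper open.
Joint ranges: [-2.61, 2.61], [-1.02, 2.33], [0.03, 2.71], [-1.35, 4.49], [0.32, 2.68], [-2.91, 2.91]. Speed limits (rad/s): [2.57, 2.57, 3.14, 3.14, 3.14, 3.14].

INTERFACE

Orientations are given as a unit quaternion [w, x, y, z].
In Python, from workcell import get_obs, snapshot, job_done, finger_overhang gives the robot as it stands.
- The arm moves only by the tool play_rows, never from a script. Its argument "plan" is a list of rows, each a list of 7 numbers: the shift along the world's x, y, z in mm, then the turn, a rotation vector about the world's x, y, z in rad, then the opening in per cent of the stroke, from 0 (shut) to 100 (fully open). A call has exactly 8 rows; each row is the pose to reach, as a shift and turn from the pose commanded when the call began; what a row does not reach only later rows make up. A row lasts 1/8 s, in which the tool goes at most 62.5 mm and 10.7 degrees, less where a joint would pass 70% of its speed; a pose out of reach is approached as far as the arm can. A call with a gripper value outside its range is refused whole. The fingers move at their own pace and stop on an object; "force" is the grip in N (left out, the last holds). Time passes only in rows, so rows that repeat a pose let the fingers close, or fill a call up. It gives the time, the measured TCP pose, the force and the opening at its end, in the units of the state.
- get_obs(): the state, without advancing time (a new reading comes with each control period).
- snapshot(name): name is "side" or "top"; returns a dict with "image" (400x640x3 uint8, red, green, blue), "intrinsics" (3x3 intrinsics, pixels), "pose" (4x4, takes a point from camera to world coordinates). Camera axes: x right, y up, looking along -z (the intrinsics and any distortion apply to the point x, -y, -z); pixel columns grow to the right and rows downward; lengths in m; the calibration is good to about 2 mm. A picture is of the moment at which its call begins. There is no depth.
- job_done(): hands the job in, once; it reports no verdict.
The state is a dict: "time_s": time; "qpos": joint angles; "dq": joint speeds; "joint_efforts": joint torques, N m; "position": TCP position; "eef_rot": TCP orientation; "ft_force": force on the tool from outside, world axes, zero at the start; "moment": the same for the moment, N m; "width": finger opening in m.
Only numpy, scipy, OpenCV 4.12 (cv2) and the standard library are available. Lean on these libraries where they do the work, as an engineer would, in place of code of your own. Each camera call takes 0.05 s, during which the arm holds its last target.

## Working session

There is one attempt and no reset: what is moved stays moved. The work goes in short steps, Python scripts to look and compute and a tool call to move; the robot and the scene stay as the last step left them, time stands still between calls to the robot, and variables do not carry over. Pictures are saved under pics/ and viewed, and the job is handed in when it is done.

Besides the shell and the picture viewer there is one more tool, called by a JSON object that holds its "method" and its "body", one argument or row to a line. play_rows: Moves the arm, as the interface text tells. Its arguments: {"type":"object","properties":{"plan":{"type":"array","items":{"type":"array","items":{"type":"number"}}},"force":{"type":"number"}},"required":["plan"]}

```bash
mkdir -p pics; ls; python3 - <<'E'
from workcell import *
import cv2
o=get_obs();print(o, finger_overhang)
for n in("side","top"):
    s=snapshot(n);cv2.imwrite(f"pics/{n}0.png",s["image"][:,:,::-1]);print(s["intrinsics"],s["pose"],[k for k in s])
E
```

```text
pics
{'time_s': 0.0, 'qpos': array([-1.41958870e+00,  1.24495350e-01,  1.65164770e+00, -1.23456294e-05,
        1.36747309e+00, -8.25977221e-02]), 'dq': array([ 0.00048359, -0.00190941, -0.00200014,  0.00017477, -0.00013381,
       -0.00052072]), 'joint_efforts': array([ 8.93552406e-04, -4.17602634e+01, -3.59931350e+01,  7.74398376e-02,
        4.92017227e-02, -1.79942626e-04]), 'position': array([ 0.15045978, -0.63165061,  0.18820895]), 'eef_rot': array([-1.01093958e-03,  9.93174006e-01,  1.16637772e-01, -4.07418005e-05]), 'ft_force': array([ 0.01937541, -0.39144561,  0.29331114]), 'moment': array([0.00719504, 0.01510684, 0.00683002]), 'width': 0.09513075129788588} 0.008
[[406.78354786   0.         325.76088089]
 [  0.         406.78354786 200.52525951]
 [  0.           0.           1.        ]] [[-0.82330632  0.23591871 -0.51624517 -0.19308173]
 [-0.56728843 -0.37201815  0.73470152  1.038717  ]
 [-0.01872274  0.89774432  0.44011885  0.66831785]
 [ 0.          0.          0.          1.        ]] ['image', 'intrinsics', 'pose']
[[489.89198895   0.         317.48465518]
 [  0.         489.89198895 202.67949964]
 [  0.           0.           1.        ]] [[-2.82936044e-02  9.92220662e-01 -1.21233786e-01  3.10151419e-01]
 [-9.99599525e-01 -2.81467527e-02  2.92397046e-03  3.94556373e-02]
 [-5.11113477e-04  1.21267964e-01  9.92619675e-01  1.55590755e+00]
 [ 0.00000000e+00  0.00000000e+00  0.00000000e+00  1.00000000e+00]] ['image', 'intrinsics', 'pose']
```

View pics/top0.png

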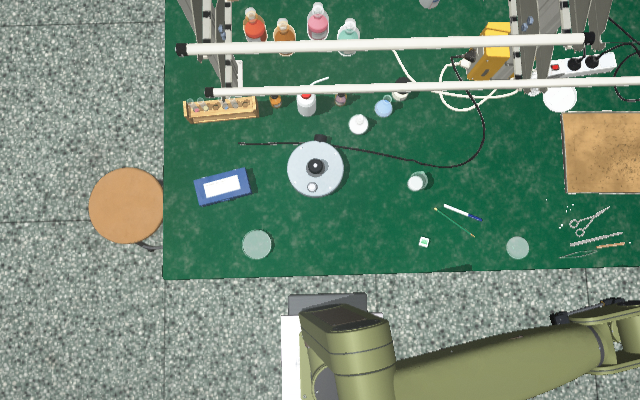

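View pics/side0.png

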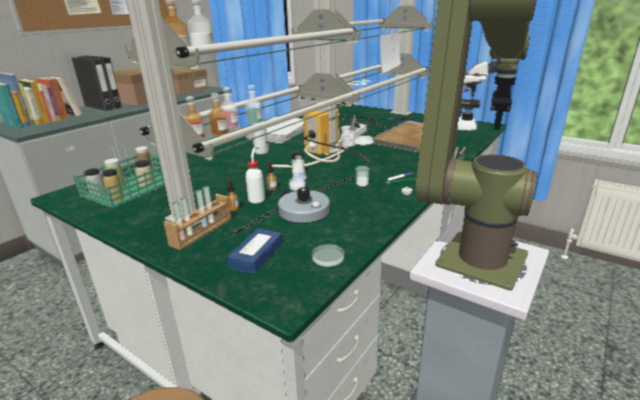

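```bash
cat > h.py <<'E'
import numpy as np, cv2
from workcell import *
def proj(s,P):
    T=np.linalg.inv(s["pose"]);p=np.atleast_2d(P)@T[:3,:3].T+T[:3,3]
    K=s["intrinsics"];return np.c_[K[0,0]*p[:,0]/-p[:,2]+K[0,2],-K[1,1]*p[:,1]/-p[:,2]+K[1,2]]
def back(s,u,v,z):
    K=s["intrinsics"];d=s["pose"][:3,:3]@np.array([(u-K[0,2])/K[0,0],-(v-K[1,2])/K[1,1],-1]);c=s["pose"][:3,3]
    return c+d*(z-c[2])/d[2]
def crop(s,c,w,h,k,name,pts=None):
    im=s["image"][:,:,::-1][c[1]-h:c[1]+h,c[0]-w:c[0]+w]
    im=cv2.resize(np.ascontiguousarray(im),None,fx=k,fy=k,interpolation=cv2.INTER_CUBIC)
    if pts is not None:
        for p in pts:
            cv2.circle(im,tuple(int(round(x)) for x in ((p-np.array([c[0]-w,c[1]-h])+.5)*k)),1,(0,0,255),-1)
    cv2.imwrite("pics/"+name+".png",im)
def unit(c,yaw):
    a=np.linspace(0,2*np.pi,60);o=[]
    for r,z in((.09,.045),(.09,.006),(.022,.086)):
        o.append(np.c_[c[0]+r*np.cos(a),c[1]+r*np.sin(a),0*a+z])
    d=np.array([np.cos(yaw),np.sin(yaw)])
    o.append([[*(c-.062*d),.060]]); o.append([[*(c+.11*d),.026]])
    return np.vstack(o)
E
python3 - <<'E'
from h import *
t=snapshot("top");s=snapshot("side")
crop(t,(316,166),40,40,10,"tc");crop(s,(304,200),40,30,10,"sc")
print(back(t,316,166,.086),back(t,312,187,.06),back(s,304,196,.086))
E
```

```text
[0.60249196 0.03646359 0.086     ] [0.54209885 0.05060055 0.06      ] [0.57077467 0.07731188 0.086     ]
```

View pics/tc.png

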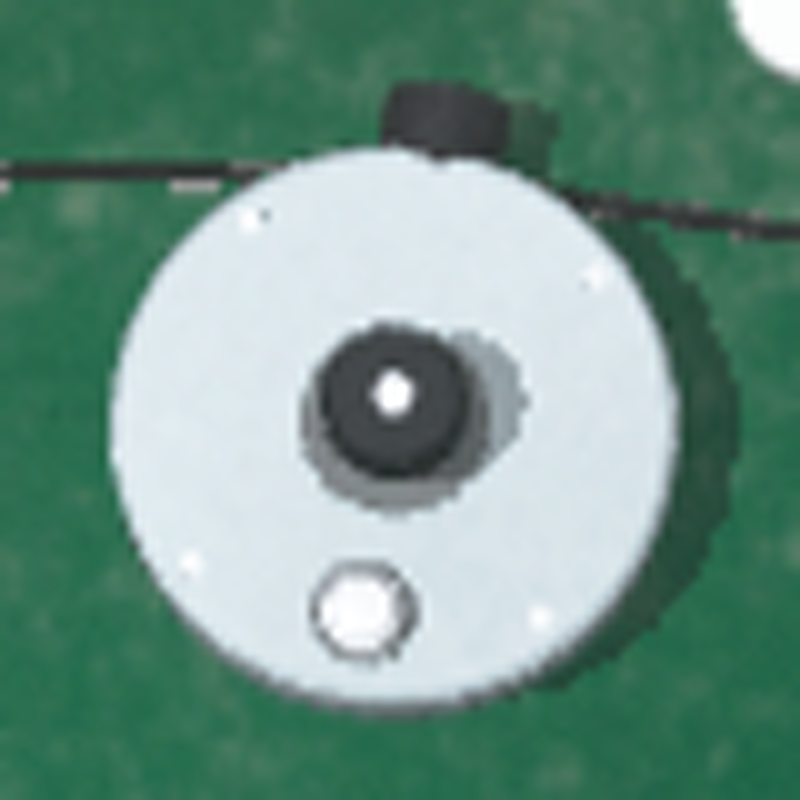

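View pics/sc.png

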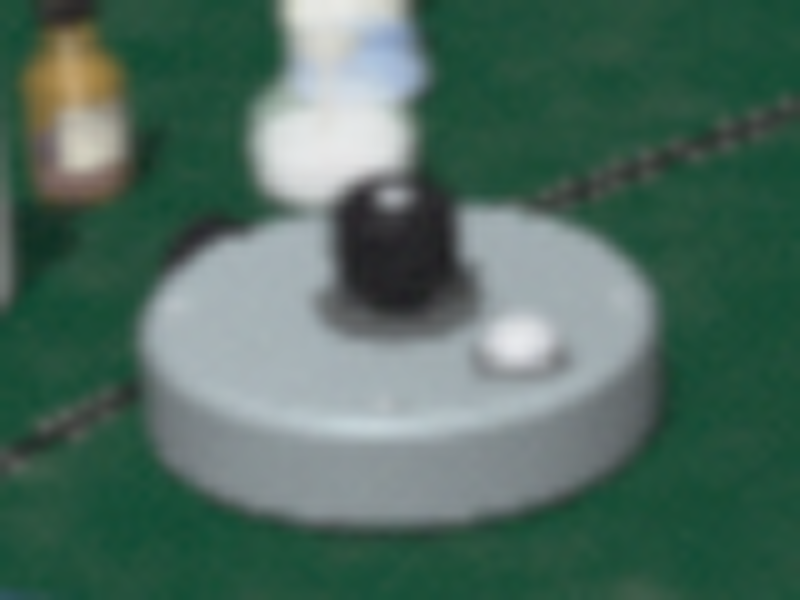

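```bash
cat > fit.py <<'E'
from h import *
from scipy.optimize import least_squares
t=snapshot("top");s=snapshot("side")
def px(c,x,y): return np.array([c[0]+x/10-.5,c[1]+y/10-.5])
T=(276,126);S=(264,170)
def res(p,use):
    c=p[:2];d=np.array([np.cos(p[2]),np.sin(p[2])]);b=c-.062*d
    L=[(t,[*c,.086],px(T,395,401)),(t,[*c,.045],px(T,394.5,425)),(t,[*b,.052],px(T,363,612)),
       (s,[*c,.086],px(S,396,200)),(s,[*b,.052],px(S,522,350))]
    return np.concatenate([(proj(cam,P)[0]-q) for i,(cam,P,q) in enumerate(L) if i in use])
for use in((0,1,2),(3,4),(0,1,2,3,4)):
    r=least_squares(res,[.6,.04,-.1],args=(use,));print(r.x,r.fun.round(2))
crop(t,(316,166),40,40,10,"tc1",proj(t,unit(r.x[:2],r.x[2])));crop(s,(304,200),40,30,10,"sc1",proj(s,unit(r.x[:2],r.x[2])))
E
python3 fit.py
```

```text
[ 0.60444665  0.03959064 -0.19149893] [-0.04 -0.2   0.08 -0.03 -0.04  0.23]
[ 0.60335293  0.03905333 -0.20833308] [ 0.11  0.28 -0.11 -0.25]
[ 0.60416431  0.03938727 -0.19484449] [ 0.03 -0.11  0.15  0.06 -0.04  0.31 -0.13  0.27 -0.18 -0.35]
```

View pics/tc1.png

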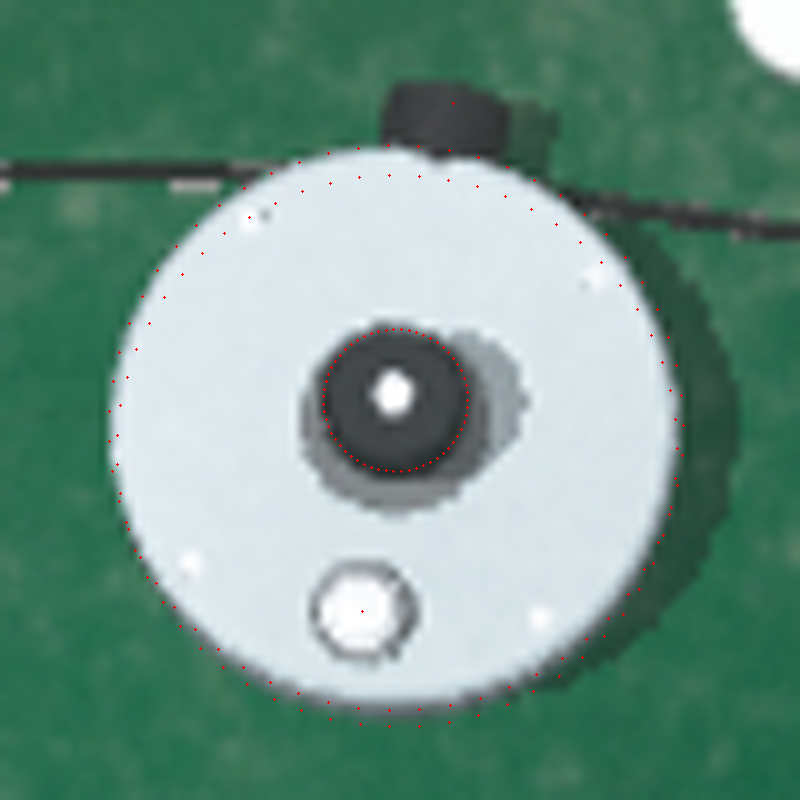

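View pics/sc1.png

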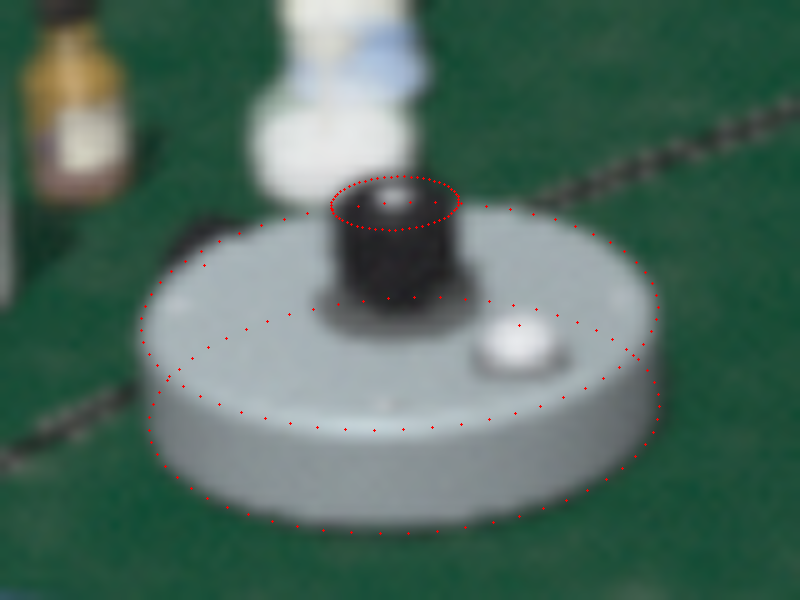

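{"method": "play_rows", "body": {
  "plan": [
    [30, 44, 10, 0, 0, 0.085, 70],
    [60, 88, 20, 0, 0, 0.17, 70],
    [90, 132, 30, 0, 0, 0.255, 70],
    [120, 176, 40, 0, 0, 0.34, 70],
    [150, 220, 40, 0, 0, 0.425, 70],
    [180, 264, 40, 0, 0, 0.51, 70],
    [210, 308, 40, 0, 0, 0.595, 70],
    [240, 352, 40, 0, 0, 0.68, 70]
  ],
  "force": 3
}}

```text
time_s: 1.3
position: [0.3913, -0.2788, 0.2297]
eef_rot: [0.0, 0.897, 0.442, 0.0]
ft_force: [0.9, -0.1, 0.1]
width: 0.0665
```

{"method": "play_rows", "body": {
  "plan": [
    [30, 45, 0, 0, 0, 0.085, 65],
    [60, 90, 0, 0, 0, 0.17, 65],
    [90, 135, 0, 0, 0, 0.255, 65],
    [120, 180, 0, 0, 0, 0.34, 65],
    [150, 225, 0, 0, 0, 0.425, 65],
    [180, 270, 0, 0, 0, 0.51, 65],
    [214, 319, 0, 0, 0, 0.595, 65],
    [214, 319, 0, 0, 0, 0.64, 65]
  ]
}}

```text
time_s: 2.3
position: [0.6057, 0.042, 0.2287]
eef_rot: [-0.001, 0.711, 0.703, -0.0]
ft_force: [0.6, -0.2, -0.2]
width: 0.0617
```

```bash
python3 - <<'E'
from h import *
o=get_obs();print({k:np.round(o[k],4) for k in o})
t=snapshot("top");s=snapshot("side")
crop(t,(316,166),80,60,5,"t2");crop(s,(304,170),100,75,5,"s2")
E
```

```text
{'time_s': np.float64(2.3), 'qpos': array([-1.9600e-02,  9.4000e-03,  1.7046e+00,  6.0000e-04,  1.4284e+00,
       -8.9000e-03]), 'dq': array([-0.0457, -0.0317,  0.032 , -0.0259,  0.0147, -0.3663]), 'joint_efforts': array([  1.8521, -36.2381, -37.3164,   0.3415,  -0.1093,   0.3724]), 'position': array([0.6057, 0.042 , 0.2287]), 'eef_rot': array([-5.000e-04,  7.109e-01,  7.033e-01, -1.000e-04]), 'ft_force': array([ 0.5797, -0.1887, -0.2202]), 'moment': array([-0.0943, -0.0828, -0.025 ]), 'width': np.float64(0.0617)}
```

View pics/t2.png

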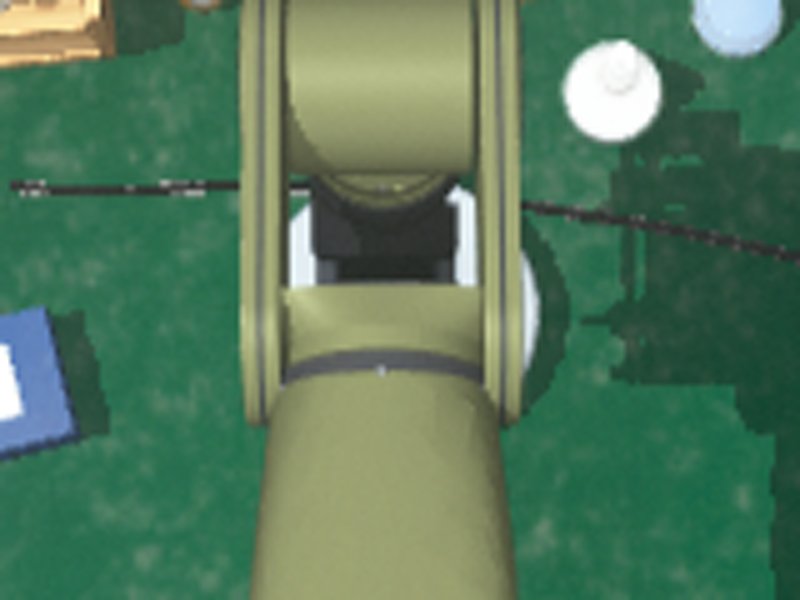

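View pics/s2.png

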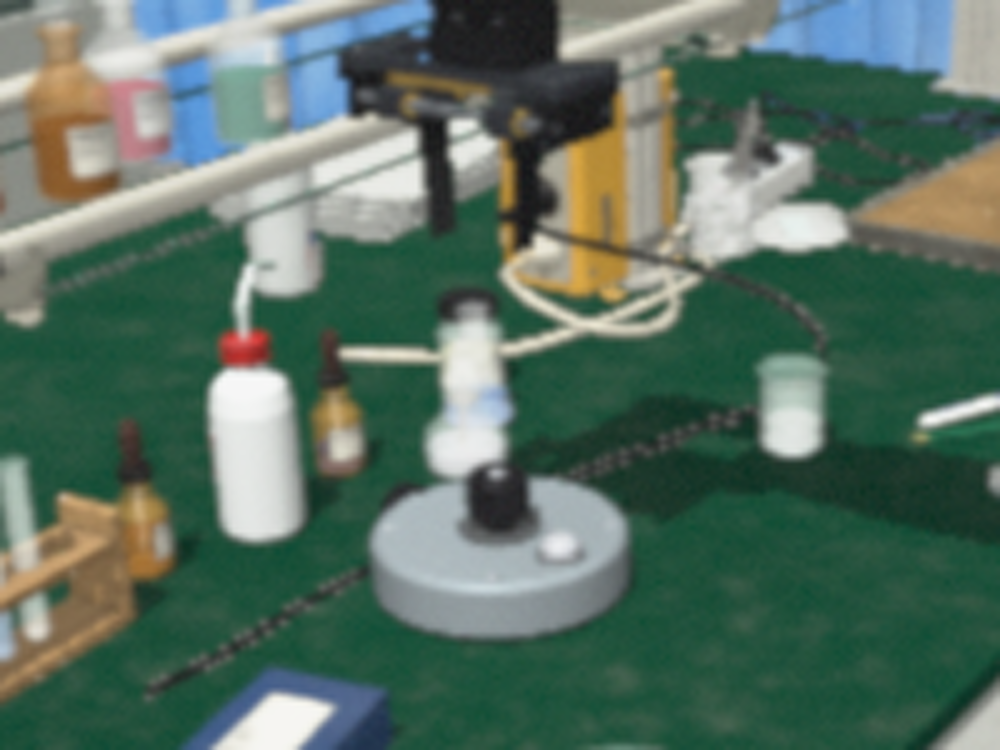

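{"method": "play_rows", "body": {
  "plan": [
    [0, 0, -15, 0, 0, 0, 65],
    [0, 0, -35, 0, 0, 0, 65],
    [0, 0, -55, 0, 0, 0, 65],
    [0, 0, -75, 0, 0, 0, 65],
    [0, 0, -95, 0, 0, 0, 65],
    [0, 0, -110, 0, 0, 0, 65],
    [0, 0, -120, 0, 0, 0, 65],
    [0, 0, -120, 0, 0, 0, 65]
  ]
}}

```text
time_s: 3.4
position: [0.6042, 0.0387, 0.1086]
eef_rot: [-0.0, 0.713, 0.701, -0.0]
ft_force: [-0.4, 0.1, -0.0]
width: 0.062
```

```bash
python3 - <<'E'
from h import *
o=get_obs();print({k:np.round(o[k],4) for k in o})
s=snapshot("side")
print(back(s,255,203,0))
q=o['eef_rot'];from scipy.spatial.transform import Rotation as R
M=R.from_quat(np.r_[q[1:],q[0]]).as_matrix();print(M)
crop(s,(304,180),50,40,8,"s3")
E
```

```text
{'time_s': np.float64(3.4), 'qpos': array([-0.0246,  0.0909,  1.8259,  0.    ,  1.2262, -0.0077]), 'dq': array([ 0.0005, -0.0149, -0.0212, -0.0006,  0.0049, -0.0005]), 'joint_efforts': array([-2.52000e-02, -3.80001e+01, -3.38751e+01,  7.48000e-02,
        1.10000e-03,  2.00000e-04]), 'position': array([0.6042, 0.0387, 0.1086]), 'eef_rot': array([-5.000e-04,  7.131e-01,  7.011e-01, -5.000e-04]), 'ft_force': array([-0.4016,  0.0616, -0.0034]), 'moment': array([-0.0297, -0.1408, -0.0067]), 'width': np.float64(0.062)}
[0.80114612 0.0811572  0.        ]
[[ 1.69168236e-02  9.99856004e-01 -1.33911613e-03]
 [ 9.99856900e-01 -1.69167627e-02  5.67970303e-05]
 [ 3.41353419e-05 -1.33988533e-03 -9.99999102e-01]]
```

View pics/s3.png

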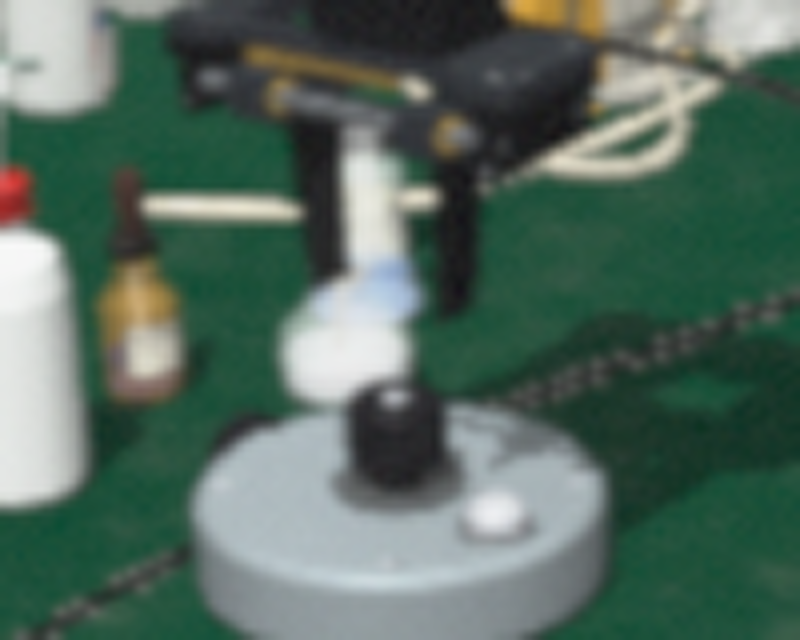

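{"method": "play_rows", "body": {
  "plan": [
    [0, 1, -6, 0, 0, 0, 65],
    [0, 1, -14, 0, 0, 0, 65],
    [0, 1, -22, 0, 0, 0, 65],
    [0, 1, -30, 0, 0, 0, 65],
    [0, 1, -36, 0, 0, 0, 65],
    [0, 1, -40, 0, 0, 0, 60],
    [0, 1, -40, 0, 0, 0, 55],
    [0, 1, -40, 0, 0, 0, 52]
  ]
}}

```text
time_s: 4.45
position: [0.6048, 0.0397, 0.0698]
eef_rot: [0.0, 0.713, 0.701, 0.0]
ft_force: [-0.5, -0.1, 0.1]
width: 0.0501
```

```bash
cat > o.py <<'E'
from h import *
o=get_obs();print({k:np.round(o[k],4).tolist() for k in('time_s','position','eef_rot','ft_force','moment','width')},o['qpos'][5].round(4),o['joint_efforts'][5].round(3))
E
python3 o.py
```

```text
{'time_s': 4.45, 'position': [0.6048, 0.0397, 0.0698], 'eef_rot': [0.0002, 0.7131, 0.7011, 0.0002], 'ft_force': [-0.4586, -0.0869, 0.1219], 'moment': [0.0065, -0.1223, -0.0008], 'width': 0.0501} -0.006 -0.0
```

{"method": "play_rows", "body": {
  "plan": [
    [0, 0, 0, 0, 0, 0, 50],
    [0, 0, 0, 0, 0, 0, 49],
    [0, 0, 0, 0, 0, 0, 48],
    [0, 0, 0, 0, 0, 0, 47],
    [0, 0, 0, 0, 0, 0, 46],
    [0, 0, 0, 0, 0, 0, 44],
    [0, 0, 0, 0, 0, 0, 44],
    [0, 0, 0, 0, 0, 0, 44]
  ],
  "force": 3
}}

```text
time_s: 5.45
position: [0.6045, 0.0397, 0.0695]
eef_rot: [-0.0, 0.713, 0.701, -0.0]
ft_force: [-0.0, 0.3, -0.0]
width: 0.0418
```

```bash
python3 o.py
```

```text
{'time_s': 5.45, 'position': [0.6045, 0.0397, 0.0695], 'eef_rot': [-0.0, 0.7131, 0.7011, -0.0], 'ft_force': [-0.0301, 0.2758, -0.0274], 'moment': [-0.0891, -0.0532, 0.0375], 'width': 0.0418} -0.006 -0.0
```

```bash
python3 - <<'E'
from h import *
s=snapshot("side");crop(s,(304,180),40,30,10,"s4")
E
```

```text
(no output)
```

View pics/s4.png

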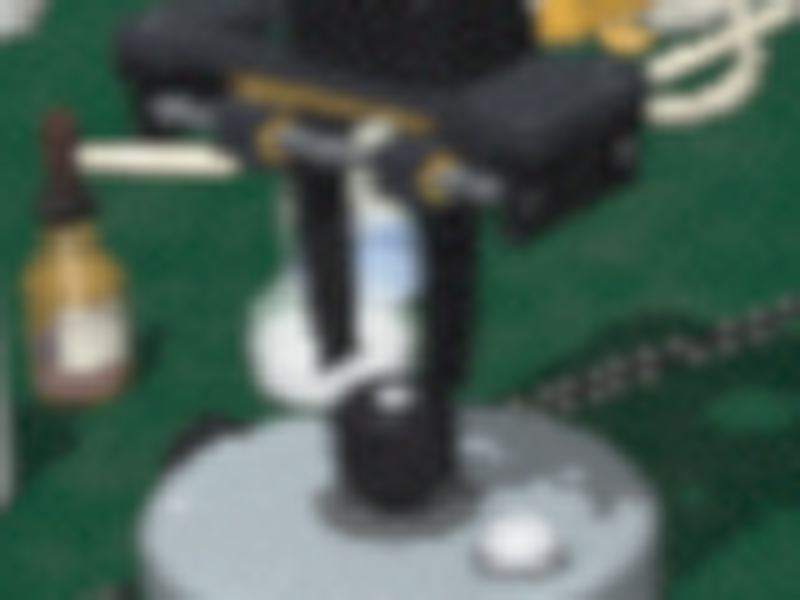

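```bash
python3 - <<'E'
from h import *
s=snapshot("side")
for x in (.626,.638,.583,.571):
  for y in(.03,.05):
    for z in (.0615,.086,.1):
      print(x,y,z,((proj(s,[x,y,z])[0]-[264,150]+.5)*10).round(0))
E
```

```text
0.626 0.03 0.0615 [365. 443.]
0.626 0.03 0.086 [361. 379.]
0.626 0.03 0.1 [359. 343.]
0.626 0.05 0.0615 [329. 463.]
0.626 0.05 0.086 [326. 399.]
0.626 0.05 0.1 [324. 362.]
0.638 0.03 0.0615 [338. 435.]
0.638 0.03 0.086 [334. 372.]
0.638 0.03 0.1 [332. 335.]
0.638 0.05 0.0615 [302. 456.]
0.638 0.05 0.086 [299. 392.]
0.638 0.05 0.1 [296. 355.]
0.583 0.03 0.0615 [463. 471.]
0.583 0.03 0.086 [460. 407.]
0.583 0.03 0.1 [459. 370.]
0.583 0.05 0.0615 [428. 492.]
0.583 0.05 0.086 [425. 428.]
0.583 0.05 0.1 [423. 390.]
0.571 0.03 0.0615 [491. 479.]
0.571 0.03 0.086 [488. 415.]
0.571 0.03 0.1 [487. 377.]
0.571 0.05 0.0615 [456. 501.]
0.571 0.05 0.086 [453. 435.]
0.571 0.05 0.1 [452. 398.]
```

```bash
python3 - <<'E'
from h import *
s=snapshot("side")
for x in (.635,.647,.573,.561):
  for y in(.03,.05):
    for z in (.1006,.12):
      print(x,y,z,((proj(s,[x,y,z])[0]-[254,140]+.5)*8).round(0))
t=snapshot("top"); crop(t,(316,166),40,40,10,"t4")
E
```

```text
0.635 0.03 0.1006 [351. 348.]
0.635 0.03 0.12 [349. 307.]
0.635 0.05 0.1006 [323. 364.]
0.635 0.05 0.12 [320. 323.]
0.647 0.03 0.1006 [330. 342.]
0.647 0.03 0.12 [327. 302.]
0.647 0.05 0.1006 [301. 358.]
0.647 0.05 0.12 [298. 317.]
0.573 0.03 0.1006 [466. 379.]
0.573 0.03 0.12 [464. 338.]
0.573 0.05 0.1006 [438. 396.]
0.573 0.05 0.12 [436. 354.]
0.561 0.03 0.1006 [489. 386.]
0.561 0.03 0.12 [487. 344.]
0.561 0.05 0.1006 [461. 402.]
0.561 0.05 0.12 [459. 360.]
```

View pics/t4.png

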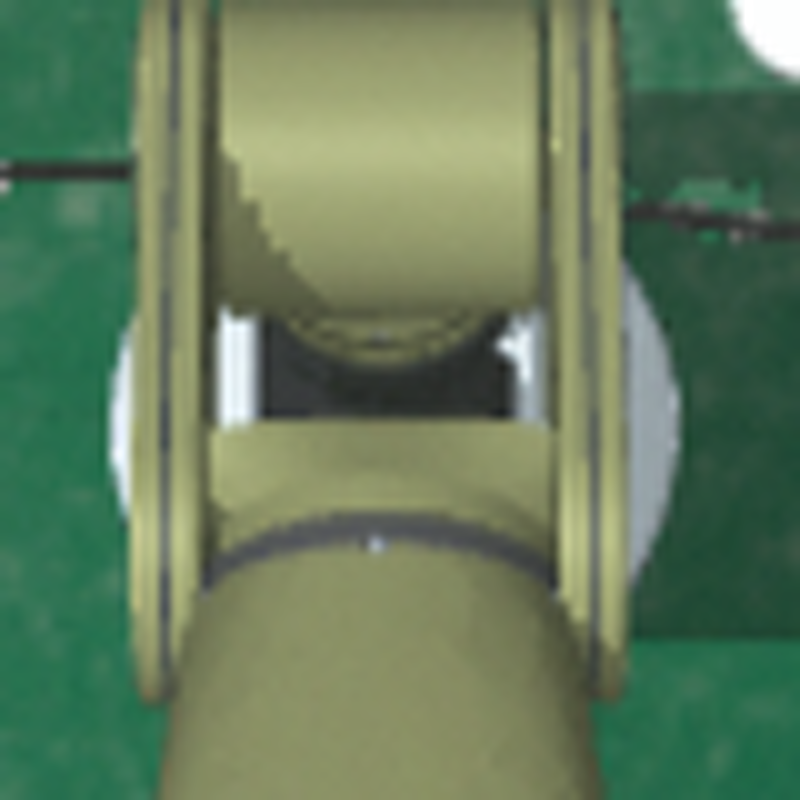

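{"method": "play_rows", "body": {
  "plan": [
    [0, 0, 0, 0, 0, 0, 65],
    [0, 0, 0, 0, 0, 0, 65],
    [0, 0, 0, 0, 0, 0, 65],
    [0, 0, -4, 0, 0, 0, 65],
    [0, 0, -8, 0, 0, 0, 65],
    [0, 0, -12, 0, 0, 0, 65],
    [0, 0, -15, 0, 0, 0, 65],
    [0, 0, -15, 0, 0, 0, 65]
  ]
}}

```text
time_s: 6.65
position: [0.6043, 0.0397, 0.054]
eef_rot: [-0.0, 0.713, 0.701, -0.0]
ft_force: [0.8, -0.0, 0.3]
width: 0.0615
```

```bash
python3 o.py; python3 - <<'E'
from h import *
s=snapshot("side");
o=get_obs();p=o['position']
pts=[[p[0]+sx*(.031+d),p[1]+dy,p[2]+dz] for sx in(1,-1) for d in(0,.012) for dy in(-.01,.01) for dz in(-.008,.027)]
crop(s,(304,180),40,30,10,"s5",proj(s,pts))
E
```

```text
{'time_s': 6.65, 'position': [0.6043, 0.0397, 0.054], 'eef_rot': [-0.0003, 0.7131, 0.7011, -0.0003], 'ft_force': [0.7756, -0.0235, 0.3075], 'moment': [-0.0579, -0.1362, -0.0118], 'width': 0.0615} -0.006 0.0
```

View pics/s5.png

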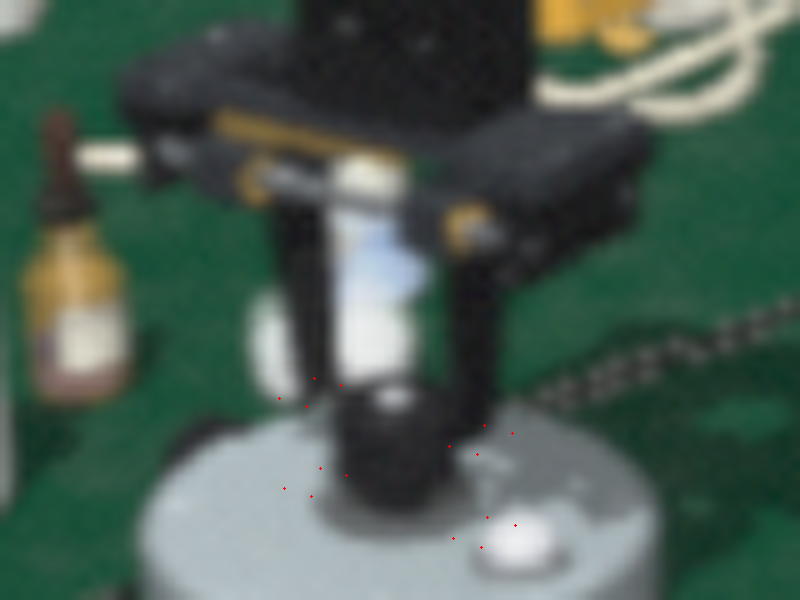

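{"method": "play_rows", "body": {
  "plan": [
    [0, 0, -3, 0, 0, 0, 65],
    [0, 0, -6, 0, 0, 0, 65],
    [0, 0, -9, 0, 0, 0, 65],
    [0, 0, -12, 0, 0, 0, 62],
    [0, 0, -15, 0, 0, 0, 58],
    [0, 0, -18, 0, 0, 0, 54],
    [0, 0, -18, 0, 0, 0, 52],
    [0, 0, -18, 0, 0, 0, 51]
  ]
}}

```text
time_s: 7.7
position: [0.6046, 0.0397, 0.0365]
eef_rot: [0.0, 0.713, 0.701, 0.0]
ft_force: [-0.3, 0.1, 0.0]
width: 0.0487
```

```bash
python3 o.py; python3 - <<'E'
from h import *
s=snapshot("side");
o=get_obs();p=o['position']
pts=[[p[0]+sx*(.025+d),p[1]+dy,p[2]+dz] for sx in(1,-1) for d in(0,.012) for dy in(-.01,.01) for dz in(.025,)]
crop(s,(304,180),40,30,10,"s6",proj(s,pts))
E
```

```text
{'time_s': 7.7, 'position': [0.6046, 0.0397, 0.0365], 'eef_rot': [0.0001, 0.7131, 0.7011, 0.0001], 'ft_force': [-0.267, 0.1141, 0.0435], 'moment': [-0.0138, -0.1669, -0.0156], 'width': 0.0487} -0.006 -0.0
```

View pics/s6.png

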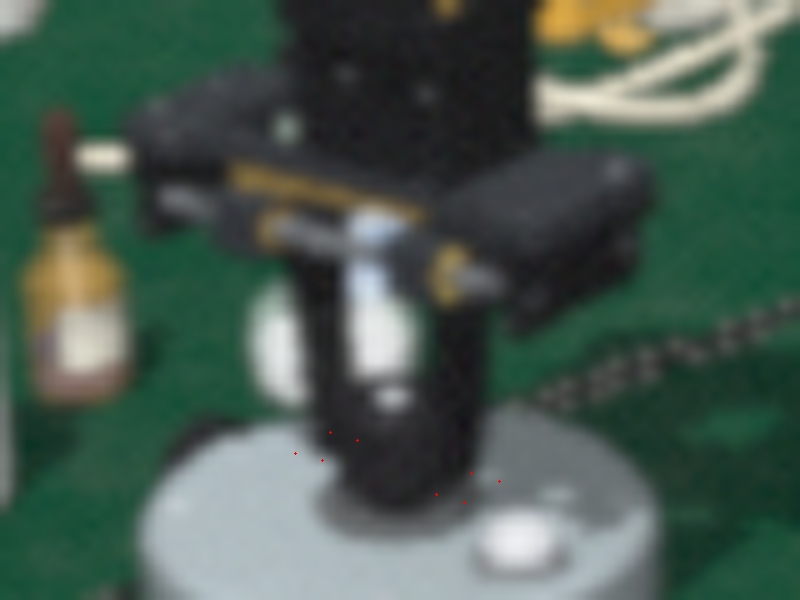

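{"method": "play_rows", "body": {
  "plan": [
    [0, 0, 0, 0, 0, 0, 50],
    [0, 0, 0, 0, 0, 0, 49],
    [0, 0, 0, 0, 0, 0, 48],
    [0, 0, 0, 0, 0, 0, 47],
    [0, 0, 0, 0, 0, 0, 46],
    [0, 0, 0, 0, 0, 0, 45],
    [0, 0, 0, 0, 0, 0, 44],
    [0, 0, 0, 0, 0, 0, 44]
  ],
  "force": 3
}}

```text
time_s: 8.75
position: [0.6059, 0.0396, 0.0367]
eef_rot: [0.001, 0.713, 0.701, 0.001]
ft_force: [6.0, -0.4, -4.2]
width: 0.0449
```

```bash
python3 o.py
```

```text
{'time_s': 8.75, 'position': [0.6059, 0.0396, 0.0367], 'eef_rot': [0.0011, 0.7131, 0.701, 0.0012], 'ft_force': [5.9679, -0.4419, -4.1636], 'moment': [-0.0129, -1.1198, 0.0593], 'width': 0.0449} -0.0061 0.02
```

{"method": "play_rows", "body": {
  "plan": [
    [0.5, 0, 0, 0, 0, 0, 44],
    [1, 0, 0, 0, 0, 0, 44],
    [1.5, 0, 0, 0, 0, 0, 44],
    [1.5, 0, 0, 0, 0, 0, 44],
    [1.5, 0, 0, 0, 0, 0, 44],
    [1.5, 0, 0, 0, 0, 0, 44],
    [1.5, 0, 0, 0, 0, 0, 44],
    [1.5, 0, 0, 0, 0, 0, 44]
  ]
}}

```text
time_s: 9.75
position: [0.6063, 0.0396, 0.0366]
eef_rot: [0.0, 0.713, 0.701, 0.0]
ft_force: [4.0, 0.1, -0.7]
width: 0.0442
```

```bash
python3 o.py
```

```text
{'time_s': 9.75, 'position': [0.6063, 0.0396, 0.0366], 'eef_rot': [0.0002, 0.7131, 0.701, 0.0002], 'ft_force': [4.017, 0.1423, -0.6734], 'moment': [-0.1263, -0.8858, -0.0277], 'width': 0.0442} -0.0059 0.012
```

{"method": "play_rows", "body": {
  "plan": [
    [0.5, 0, 0, 0, 0, 0, 43],
    [1, 0, 0, 0, 0, 0, 43],
    [1.2, 0, 0, 0, 0, 0, 43],
    [1.2, 0, 0, 0, 0, 0, 43],
    [1.2, 0, 0, 0, 0, 0, 43],
    [1.2, 0, 0, 0, 0, 0, 43],
    [1.2, 0, 0, 0, 0, 0, 43],
    [1.2, 0, 0, 0, 0, 0, 43]
  ]
}}

```text
time_s: 10.75
position: [0.6064, 0.0397, 0.0365]
eef_rot: [-0.001, 0.713, 0.701, -0.001]
ft_force: [-3.3, -0.8, 5.4]
width: 0.0442
```

```bash
python3 o.py
```

```text
{'time_s': 10.75, 'position': [0.6064, 0.0397, 0.0365], 'eef_rot': [-0.0007, 0.7131, 0.7011, -0.0008], 'ft_force': [-3.3368, -0.8481, 5.4465], 'moment': [-0.1772, 0.5206, -0.0108], 'width': 0.0442} -0.0059 0.013
```

{"method": "play_rows", "body": {
  "plan": [
    [-0.5, 0, 0, 0, 0, 0, 42],
    [-0.5, 0, 0, 0, 0, 0, 42],
    [-0.5, 0, 0, 0, 0, 0, 41],
    [-0.5, 0, 0, 0, 0, 0, 40],
    [-0.5, 0, 0, 0, 0, 0, 40],
    [-0.5, 0, 0, 0, 0, 0, 40],
    [-0.5, 0, 0, 0, 0, 0, 40],
    [-0.5, 0, 0, 0, 0, 0, 40]
  ],
  "force": 10
}}

```text
time_s: 11.75
position: [0.6065, 0.0397, 0.0366]
eef_rot: [-0.0, 0.713, 0.701, -0.0]
ft_force: [-2.4, -0.3, 4.7]
width: 0.0437
```

```bash
python3 o.py
```

```text
{'time_s': 11.75, 'position': [0.6065, 0.0397, 0.0366], 'eef_rot': [-0.0003, 0.7131, 0.7011, -0.0003], 'ft_force': [-2.3633, -0.2637, 4.6505], 'moment': [-0.1654, 0.4129, 0.0258], 'width': 0.0437} -0.006 0.03
```

{"method": "play_rows", "body": {
  "plan": [
    [-0.4, 0, 0, 0, 0, 0.01, 40],
    [-0.4, 0, 0, 0, 0, 0.02, 40],
    [-0.4, 0, 0, 0, 0, 0.03, 40],
    [-0.4, 0, 0, 0, 0, 0.04, 40],
    [-0.4, 0, 0, 0, 0, 0.05, 40],
    [-0.4, 0, 0, 0, 0, 0.06, 40],
    [-0.4, 0, 0, 0, 0, 0.07, 40],
    [-0.4, 0, 0, 0, 0, 0.07, 40]
  ]
}}

```text
time_s: 12.75
position: [0.6063, 0.0397, 0.0365]
eef_rot: [-0.0, 0.688, 0.726, -0.0]
ft_force: [-1.0, -0.1, 5.1]
width: 0.044
```

```bash
cat >> o.py <<'E'
q=o['eef_rot'];yaw=2*np.arctan2(q[2],q[1]);n=np.array([np.sin(yaw),-np.cos(yaw)]);f=o['ft_force'][:2]
print("yaw deg",np.degrees(yaw).round(2),"F along jaw y",(f@n).round(2),"along tool x",(f@[np.cos(yaw),np.sin(yaw)]).round(2),"n",n.round(2),"Mz",o['moment'][2].round(3))
E
python3 o.py
```

```text
{'time_s': 12.75, 'position': [0.6063, 0.0397, 0.0365], 'eef_rot': [-0.0, 0.6879, 0.7258, -0.0001], 'ft_force': [-1.0102, -0.1035, 5.0824], 'moment': [-0.1433, 0.3375, -0.0561], 'width': 0.044} -0.0766 -0.056
yaw deg 93.08 F along jaw y -1.01 along tool x -0.05 n [1.   0.05] Mz -0.056
```

{"method": "play_rows", "body": {
  "plan": [
    [-0.1, 0, 0.2, 0, 0, 0.02, 40],
    [-0.1, 0, 0.4, 0, 0, 0.04, 40],
    [-0.1, 0, 0.5, 0, 0, 0.06, 40],
    [-0.1, 0, 0.5, 0, 0, 0.08, 40],
    [-0.1, 0, 0.5, 0, 0, 0.1, 40],
    [-0.1, 0, 0.5, 0, 0, 0.12, 40],
    [-0.1, 0, 0.5, 0, 0, 0.14, 40],
    [-0.1, 0, 0.5, 0, 0, 0.14, 40]
  ]
}}

```text
time_s: 13.75
position: [0.606, 0.0396, 0.0366]
eef_rot: [-0.0, 0.636, 0.772, -0.0]
ft_force: [0.9, -1.7, -0.2]
width: 0.0436
```

```bash
python3 o.py
```

```text
{'time_s': 13.75, 'position': [0.606, 0.0396, 0.0366], 'eef_rot': [-0.0002, 0.6355, 0.7721, -0.0002], 'ft_force': [0.8665, -1.7486, -0.2162], 'moment': [-0.2296, -0.1483, 0.0473], 'width': 0.0436} -0.2164 0.004
yaw deg 101.08 F along jaw y 0.51 along tool x -1.88 n [0.98 0.19] Mz 0.047
```

{"method": "play_rows", "body": {
  "plan": [
    [0.1, -0.2, 0, 0, 0, 0.02, 40],
    [0.1, -0.2, 0, 0, 0, 0.04, 40],
    [0.1, -0.3, 0, 0, 0, 0.06, 40],
    [0.1, -0.3, 0, 0, 0, 0.08, 40],
    [0.1, -0.3, 0, 0, 0, 0.1, 40],
    [0.1, -0.3, 0, 0, 0, 0.12, 40],
    [0.1, -0.3, 0, 0, 0, 0.14, 40],
    [0.1, -0.3, 0, 0, 0, 0.14, 40]
  ]
}}

```text
time_s: 14.75
position: [0.6058, 0.0395, 0.0366]
eef_rot: [-0.001, 0.58, 0.815, -0.0]
ft_force: [-2.4, 1.1, -1.5]
width: 0.0441
```

```bash
python3 o.py
```

```text
{'time_s': 14.75, 'position': [0.6058, 0.0395, 0.0366], 'eef_rot': [-0.0006, 0.5801, 0.8146, -0.0002], 'ft_force': [-2.4148, 1.1054, -1.5474], 'moment': [0.1314, 0.4557, 0.0073], 'width': 0.0441} -0.3567 -0.017
yaw deg 109.09 F along jaw y -1.92 along tool x 1.83 n [0.94 0.33] Mz 0.007
```

{"method": "play_rows", "body": {
  "plan": [
    [-0.2, 0.1, 0, 0, 0, 0.01, 40],
    [-0.3, 0.1, 0, 0, 0, 0.02, 40],
    [-0.3, 0.1, 0, 0, 0, 0.035, 40],
    [-0.3, 0.1, 0, 0, 0, 0.05, 40],
    [-0.3, 0.1, 0, 0, 0, 0.065, 40],
    [-0.3, 0.1, 0, 0, 0, 0.08, 40],
    [-0.3, 0.1, 0, 0, 0, 0.09, 40],
    [-0.3, 0.1, 0, 0, 0, 0.09, 40]
  ]
}}

```text
time_s: 15.75
position: [0.6057, 0.0395, 0.0367]
eef_rot: [-0.0, 0.543, 0.84, -0.0]
ft_force: [-3.4, 1.1, -4.9]
width: 0.0436
```

```bash
python3 o.py
```

```text
{'time_s': 15.75, 'position': [0.6057, 0.0395, 0.0367], 'eef_rot': [-0.0003, 0.5428, 0.8399, -0.0003], 'ft_force': [-3.4331, 1.1001, -4.8954], 'moment': [0.0894, 0.502, -0.1019], 'width': 0.0436} -0.4466 -0.038
yaw deg 114.25 F along jaw y -2.68 along tool x 2.41 n [0.91 0.41] Mz -0.102
```

{"method": "play_rows", "body": {
  "plan": [
    [-0.3, 0.1, -0.2, 0, 0, 0, 40],
    [-0.6, 0.2, -0.4, 0, 0, 0, 40],
    [-0.6, 0.2, -0.4, 0, 0, 0.01, 40],
    [-0.6, 0.2, -0.4, 0, 0, 0.02, 40],
    [-0.6, 0.2, -0.4, 0, 0, 0.03, 40],
    [-0.6, 0.2, -0.4, 0, 0, 0.04, 40],
    [-0.6, 0.2, -0.4, 0, 0, 0.05, 40],
    [-0.6, 0.2, -0.4, 0, 0, 0.05, 40]
  ]
}}

```text
time_s: 16.75
position: [0.6056, 0.0395, 0.0367]
eef_rot: [0.0, 0.522, 0.853, -0.0]
ft_force: [-1.1, -1.9, -4.3]
width: 0.044
```

```bash
python3 o.py
```

```text
{'time_s': 16.75, 'position': [0.6056, 0.0395, 0.0367], 'eef_rot': [0.0002, 0.5216, 0.8532, -0.0001], 'ft_force': [-1.0846, -1.867, -4.3295], 'moment': [-0.4033, 0.2406, 0.0162], 'width': 0.044} -0.4962 -0.01
yaw deg 117.12 F along jaw y -1.82 along tool x -1.17 n [0.89 0.46] Mz 0.016
```

{"method": "play_rows", "body": {
  "plan": [
    [-0.1, -0.2, -0.3, 0, 0, 0.03, 40],
    [-0.2, -0.2, -0.5, 0, 0, 0.06, 40],
    [-0.2, -0.2, -0.5, 0, 0, 0.09, 40],
    [-0.2, -0.2, -0.5, 0, 0, 0.12, 40],
    [-0.2, -0.2, -0.5, 0, 0, 0.15, 40],
    [-0.2, -0.2, -0.5, 0, 0, 0.18, 40],
    [-0.2, -0.2, -0.5, 0, 0, 0.21, 40],
    [-0.2, -0.2, -0.5, 0, 0, 0.21, 40]
  ]
}}

```text
time_s: 17.75
position: [0.6054, 0.0393, 0.0366]
eef_rot: [0.0, 0.429, 0.903, -0.0]
ft_force: [-4.8, -3.1, 2.8]
width: 0.0439
```

```bash
python3 o.py
```

```text
{'time_s': 17.75, 'position': [0.6054, 0.0393, 0.0366], 'eef_rot': [0.0001, 0.4289, 0.9033, -0.0002], 'ft_force': [-4.7813, -3.122, 2.8124], 'moment': [-0.5194, 0.798, 0.021], 'width': 0.0439} -0.7075 -0.054
yaw deg 129.2 F along jaw y -5.68 along tool x 0.6 n [0.77 0.63] Mz 0.021
```

{"method": "play_rows", "body": {
  "plan": [
    [-0.4, -0.3, 0.1, 0, 0, 0, 40],
    [-0.8, -0.6, 0.2, 0, 0, 0, 40],
    [-0.8, -0.6, 0.2, 0, 0, 0.015, 40],
    [-0.8, -0.6, 0.2, 0, 0, 0.03, 40],
    [-0.8, -0.6, 0.2, 0, 0, 0.045, 40],
    [-0.8, -0.6, 0.2, 0, 0, 0.06, 40],
    [-0.8, -0.6, 0.2, 0, 0, 0.08, 40],
    [-0.8, -0.6, 0.2, 0, 0, 0.08, 40]
  ]
}}

```text
time_s: 18.75
position: [0.6051, 0.0391, 0.0366]
eef_rot: [0.001, 0.393, 0.92, 0.0]
ft_force: [3.2, 0.9, 0.4]
width: 0.0434
```

```bash
python3 o.py
```

```text
{'time_s': 18.75, 'position': [0.6051, 0.0391, 0.0366], 'eef_rot': [0.0006, 0.3928, 0.9196, 0.0005], 'ft_force': [3.1975, 0.9377, 0.4296], 'moment': [0.2627, -0.5587, -0.0783], 'width': 0.0434} -0.7878 -0.051
yaw deg 133.74 F along jaw y 2.96 along tool x -1.53 n [0.72 0.69] Mz -0.078
```

{"method": "play_rows", "body": {
  "plan": [
    [0.2, 0.1, 0, 0, 0, 0, 40],
    [0.3, 0.2, 0, 0, 0, 0.01, 40],
    [0.3, 0.2, 0, 0, 0, 0.02, 40],
    [0.3, 0.2, 0, 0, 0, 0.03, 40],
    [0.3, 0.2, 0, 0, 0, 0.04, 40],
    [0.3, 0.2, 0, 0, 0, 0.05, 40],
    [0.3, 0.2, 0, 0, 0, 0.055, 40],
    [0.3, 0.2, 0, 0, 0, 0.055, 40]
  ]
}}

```text
time_s: 19.75
position: [0.605, 0.039, 0.0365]
eef_rot: [0.0, 0.367, 0.93, 0.0]
ft_force: [3.3, 2.7, 2.9]
width: 0.0437
```

```bash
python3 o.py
```

```text
{'time_s': 19.75, 'position': [0.605, 0.039, 0.0365], 'eef_rot': [0.0003, 0.3675, 0.93, 0.0], 'ft_force': [3.3336, 2.6691, 2.8634], 'moment': [0.1674, -0.584, -0.0223], 'width': 0.0437} -0.8422 -0.019
yaw deg 136.88 F along jaw y 4.23 along tool x -0.61 n [0.68 0.73] Mz -0.022
```

```bash
python3 - <<'E'
from h import *
s=snapshot("side");t=snapshot("top")
a=cv2.imread("pics/side0.png").astype(int);b=s["image"][:,:,::-1]
cv2.imwrite("pics/side7.png",b);cv2.imwrite("pics/top7.png",t["image"][:,:,::-1])
A=cv2.resize(a[180:226,270:340].astype(np.uint8),None,fx=8,fy=8,interpolation=cv2.INTER_CUBIC)
B=cv2.resize(np.ascontiguousarray(b[180:226,270:340]),None,fx=8,fy=8,interpolation=cv2.INTER_CUBIC)
cv2.imwrite("pics/cmp7.png",np.vstack([A[:296],B[:296]]))
# phase shift of lower housing rim patch
for (r0,r1,c0,c1) in((196,226,274,334),(196,224,274,300),(196,224,308,334)):
    g=lambda m:cv2.cvtColor(m.astype(np.uint8),cv2.COLOR_BGR2GRAY).astype(np.float32)[r0:r1,c0:c1]
    print(cv2.phaseCorrelate(g(a),g(b),cv2.createHanningWindow((c1-c0,r1-r0),cv2.CV_32F)))
E
```

```text
((0.12671219614086837, 0.06912043974323723), 0.9295772949854533)
((0.6380805249964947, 0.04898346477509108), 0.9526126508359556)
((0.48204109595392985, 0.22463266014435312), 0.9341605963530364)
```

View pics/cmp7.png

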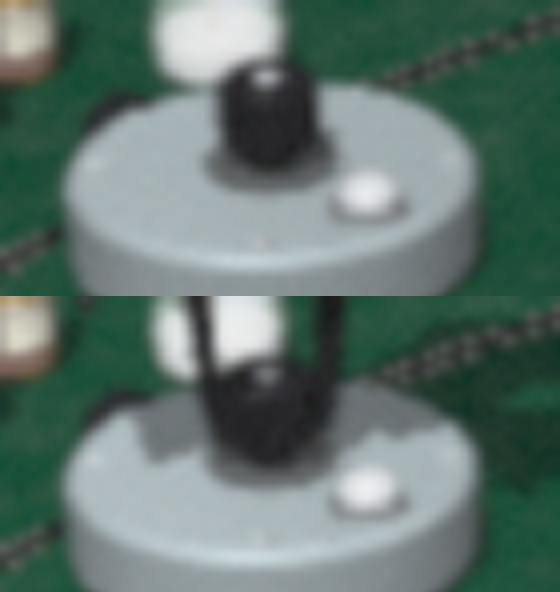

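{"method": "play_rows", "body": {
  "plan": [
    [0.2, 0.2, -0.2, 0, 0, 0.03, 40],
    [0.3, 0.3, -0.3, 0, 0, 0.06, 40],
    [0.3, 0.3, -0.3, 0, 0, 0.09, 40],
    [0.3, 0.3, -0.3, 0, 0, 0.12, 40],
    [0.3, 0.3, -0.3, 0, 0, 0.15, 40],
    [0.3, 0.3, -0.3, 0, 0, 0.18, 40],
    [0.3, 0.3, -0.3, 0, 0, 0.21, 40],
    [0.3, 0.3, -0.3, 0, 0, 0.21, 40]
  ]
}}

```text
time_s: 20.85
position: [0.6048, 0.0388, 0.0365]
eef_rot: [-0.0, 0.267, 0.964, -0.001]
ft_force: [0.5, -0.9, 6.2]
width: 0.0436
```

```bash
python3 o.py
```

```text
{'time_s': 20.85, 'position': [0.6048, 0.0388, 0.0365], 'eef_rot': [-0.0002, 0.2674, 0.9636, -0.0007], 'ft_force': [0.5104, -0.9206, 6.2083], 'moment': [-0.1372, -0.142, 0.0651], 'width': 0.0436} -1.0527 0.007
yaw deg 148.98 F along jaw y -0.53 along tool x -0.91 n [0.52 0.86] Mz 0.065
```

{"method": "play_rows", "body": {
  "plan": [
    [0, 0, 0.3, 0, 0, 0, 40],
    [0, -0.1, 0.6, 0, 0, 0.01, 40],
    [0, -0.1, 0.6, 0, 0, 0.025, 40],
    [0, -0.1, 0.6, 0, 0, 0.04, 40],
    [0, -0.1, 0.6, 0, 0, 0.055, 40],
    [0, -0.1, 0.6, 0, 0, 0.07, 40],
    [0, -0.1, 0.6, 0, 0, 0.075, 40],
    [0, -0.1, 0.6, 0, 0, 0.08, 40]
  ]
}}

```text
time_s: 21.85
position: [0.6047, 0.0387, 0.0365]
eef_rot: [-0.0, 0.229, 0.973, -0.001]
ft_force: [-0.0, -3.3, 4.6]
width: 0.0439
```

```bash
python3 o.py
```

```text
{'time_s': 21.85, 'position': [0.6047, 0.0387, 0.0365], 'eef_rot': [-0.0003, 0.2288, 0.9735, -0.0006], 'ft_force': [-0.0338, -3.323, 4.5931], 'moment': [-0.6244, -0.1493, -0.1117], 'width': 0.0439} -1.1325 -0.058
yaw deg 153.54 F along jaw y -2.99 along tool x -1.45 n [0.45 0.9 ] Mz -0.112
```

{"method": "play_rows", "body": {
  "plan": [
    [-0.1, -0.2, 0.3, 0, 0, 0.005, 40],
    [-0.1, -0.3, 0.5, 0, 0, 0.01, 40],
    [-0.1, -0.3, 0.5, 0, 0, 0.015, 40],
    [-0.1, -0.3, 0.5, 0, 0, 0.02, 40],
    [-0.1, -0.3, 0.5, 0, 0, 0.025, 40],
    [-0.1, -0.3, 0.5, 0, 0, 0.03, 40],
    [-0.1, -0.3, 0.5, 0, 0, 0.03, 40],
    [-0.1, -0.3, 0.5, 0, 0, 0.03, 40]
  ]
}}

```text
time_s: 22.85
position: [0.6047, 0.0387, 0.0366]
eef_rot: [-0.0, 0.215, 0.977, -0.0]
ft_force: [2.1, -4.8, -0.5]
width: 0.0439
```

```bash
python3 o.py
```

```text
{'time_s': 22.85, 'position': [0.6047, 0.0387, 0.0366], 'eef_rot': [-0.0003, 0.2148, 0.9766, -0.0002], 'ft_force': [2.1199, -4.8203, -0.5203], 'moment': [-0.9115, -0.3821, -0.2535], 'width': 0.0439} -1.1619 -0.244
yaw deg 155.19 F along jaw y -3.49 along tool x -3.95 n [0.42 0.91] Mz -0.254
```

{"method": "play_rows", "body": {
  "plan": [
    [0.1, -0.1, 0, 0, 0, -0.02, 40],
    [0.1, -0.2, 0, 0, 0, -0.04, 40],
    [0.1, -0.3, 0, 0, 0, -0.06, 40],
    [0.1, -0.3, 0, 0, 0, -0.08, 40],
    [0.1, -0.3, 0, 0, 0, -0.1, 40],
    [0.1, -0.3, 0, 0, 0, -0.11, 40],
    [0.1, -0.3, 0, 0, 0, -0.11, 40],
    [0.1, -0.3, 0, 0, 0, -0.11, 40]
  ]
}}

```text
time_s: 23.85
position: [0.6048, 0.0389, 0.0367]
eef_rot: [-0.0, 0.268, 0.963, 0.0]
ft_force: [1.0, -3.1, -5.4]
width: 0.0439
```

```bash
python3 o.py
```

```text
{'time_s': 23.85, 'position': [0.6048, 0.0389, 0.0367], 'eef_rot': [-0.0003, 0.268, 0.9634, 0.0], 'ft_force': [0.9539, -3.0957, -5.4427], 'moment': [-0.4559, -0.4353, 0.0188], 'width': 0.0439} -1.0528 0.038
yaw deg 148.91 F along jaw y -2.16 along tool x -2.42 n [0.52 0.86] Mz 0.019
```

{"method": "play_rows", "body": {
  "plan": [
    [0, -0.1, -0.2, 0, 0, -0.02, 40],
    [0, -0.1, -0.4, 0, 0, -0.035, 40],
    [0, -0.1, -0.5, 0, 0, -0.05, 40],
    [0, -0.1, -0.5, 0, 0, -0.065, 40],
    [0, -0.1, -0.5, 0, 0, -0.08, 40],
    [0, -0.1, -0.5, 0, 0, -0.095, 40],
    [0, -0.1, -0.5, 0, 0, -0.105, 40],
    [0, -0.1, -0.5, 0, 0, -0.105, 40]
  ]
}}

```text
time_s: 24.85
position: [0.6049, 0.0389, 0.0366]
eef_rot: [-0.0, 0.318, 0.948, 0.0]
ft_force: [-0.5, 1.5, -1.3]
width: 0.0434
```

```bash
python3 o.py
```

```text
{'time_s': 24.85, 'position': [0.6049, 0.0389, 0.0366], 'eef_rot': [-0.0002, 0.3184, 0.9479, 0.0002], 'ft_force': [-0.4723, 1.4508, -1.2678], 'moment': [0.165, 0.0391, 0.0492], 'width': 0.0434} -0.9475 0.02
yaw deg 142.87 F along jaw y 0.87 along tool x 1.25 n [0.6 0.8] Mz 0.049
```

{"method": "play_rows", "body": {
  "plan": [
    [0.1, 0, -0.1, 0, 0, -0.035, 40],
    [0.1, 0, -0.1, 0, 0, -0.07, 40],
    [0.2, 0, -0.1, 0, 0, -0.105, 40],
    [0.2, 0.1, -0.1, 0, 0, -0.14, 40],
    [0.3, 0.1, -0.1, 0, 0, -0.175, 40],
    [0.3, 0.1, -0.1, 0, 0, -0.21, 40],
    [0.3, 0.1, -0.1, 0, 0, -0.244, 40],
    [0.3, 0.1, -0.1, 0, 0, -0.244, 40]
  ]
}}

```text
time_s: 25.85
position: [0.6053, 0.0391, 0.0366]
eef_rot: [-0.0, 0.432, 0.902, 0.0]
ft_force: [-3.0, 3.6, 1.4]
width: 0.0441
```

```bash
python3 o.py
```

```text
{'time_s': 25.85, 'position': [0.6053, 0.0391, 0.0366], 'eef_rot': [-0.0002, 0.4318, 0.902, 0.0003], 'ft_force': [-2.9753, 3.6233, 1.3823], 'moment': [0.7792, 0.4455, 0.0706], 'width': 0.0441} -0.7025 0.127
yaw deg 128.84 F along jaw y -0.05 along tool x 4.69 n [0.78 0.63] Mz 0.071
```

{"method": "play_rows", "body": {
  "plan": [
    [-0.2, 0.2, 0, 0, 0, -0.02, 40],
    [-0.3, 0.4, 0, 0, 0, -0.035, 40],
    [-0.3, 0.5, 0, 0, 0, -0.05, 40],
    [-0.2, 0.5, 0, 0, 0, -0.065, 40],
    [-0.2, 0.5, 0, 0, 0, -0.08, 40],
    [-0.2, 0.5, 0, 0, 0, -0.095, 40],
    [-0.2, 0.5, 0, 0, 0, -0.105, 40],
    [-0.2, 0.5, 0, 0, 0, -0.105, 40]
  ]
}}

```text
time_s: 26.85
position: [0.6054, 0.0392, 0.0366]
eef_rot: [0.0, 0.478, 0.878, 0.0]
ft_force: [0.5, 4.4, 0.9]
width: 0.0438
```

```bash
python3 o.py
```

```text
{'time_s': 26.85, 'position': [0.6054, 0.0392, 0.0366], 'eef_rot': [0.0002, 0.4782, 0.8783, 0.0002], 'ft_force': [0.4637, 4.3931, 0.8797], 'moment': [0.707, -0.0271, -0.0868], 'width': 0.0438} -0.5976 0.027
yaw deg 122.87 F along jaw y 2.77 along tool x 3.44 n [0.84 0.54] Mz -0.087
```

{"method": "play_rows", "body": {
  "plan": [
    [0.1, 0.2, 0, 0, 0, -0.035, 40],
    [0.1, 0.4, 0, 0, 0, -0.07, 40],
    [0.2, 0.5, 0, 0, 0, -0.105, 40],
    [0.2, 0.5, 0, 0, 0, -0.14, 40],
    [0.3, 0.5, 0, 0, 0, -0.175, 40],
    [0.3, 0.5, 0, 0, 0, -0.21, 40],
    [0.3, 0.5, 0, 0, 0, -0.242, 40],
    [0.3, 0.5, 0, 0, 0, -0.242, 40]
  ]
}}

```text
time_s: 27.85
position: [0.6058, 0.0395, 0.0366]
eef_rot: [0.0, 0.581, 0.814, 0.0]
ft_force: [2.4, 0.5, 0.0]
width: 0.0438
```

```bash
python3 o.py
```

```text
{'time_s': 27.85, 'position': [0.6058, 0.0395, 0.0366], 'eef_rot': [0.0004, 0.5807, 0.8142, 0.0001], 'ft_force': [2.3883, 0.459, 0.033], 'moment': [0.1725, -0.3646, 0.0142], 'width': 0.0438} -0.3547 0.079
yaw deg 109.01 F along jaw y 2.41 along tool x -0.34 n [0.95 0.33] Mz 0.014
```

Click 2. Continue to click 3.

{"method": "play_rows", "body": {
  "plan": [
    [0.2, 0, 0, 0, 0, -0.02, 40],
    [0.3, 0, 0, 0, 0, -0.035, 40],
    [0.3, 0.1, 0, 0, 0, -0.05, 40],
    [0.4, 0.1, 0, 0, 0, -0.065, 40],
    [0.4, 0.1, 0, 0, 0, -0.08, 40],
    [0.4, 0.1, 0, 0, 0, -0.095, 40],
    [0.4, 0.1, 0, 0, 0, -0.105, 40],
    [0.4, 0.1, 0, 0, 0, -0.105, 40]
  ]
}}

```text
time_s: 28.85
position: [0.6059, 0.0396, 0.0366]
eef_rot: [0.0, 0.623, 0.783, -0.0]
ft_force: [1.0, -0.7, 1.6]
width: 0.0438
```

```bash
python3 o.py
```

```text
{'time_s': 28.85, 'position': [0.6059, 0.0396, 0.0366], 'eef_rot': [0.0001, 0.6226, 0.7826, -0.0001], 'ft_force': [1.003, -0.6907, 1.5776], 'moment': [-0.2725, -0.2386, -0.0067], 'width': 0.0438} -0.2495 0.025
yaw deg 102.99 F along jaw y 0.82 along tool x -0.9 n [0.97 0.22] Mz -0.007
```

{"method": "play_rows", "body": {
  "plan": [
    [0.1, 0, 0, 0, 0, -0.035, 40],
    [0.2, 0, 0, 0, 0, -0.07, 40],
    [0.2, 0, 0, 0, 0, -0.105, 40],
    [0.3, 0, 0, 0, 0, -0.14, 40],
    [0.3, 0.1, 0, 0, 0, -0.175, 40],
    [0.3, 0.1, 0, 0, 0, -0.21, 40],
    [0.3, 0.1, 0, 0, 0, -0.242, 40],
    [0.3, 0.1, 0, 0, 0, -0.242, 40]
  ]
}}

```text
time_s: 29.85
position: [0.6064, 0.0397, 0.0366]
eef_rot: [0.0, 0.713, 0.702, 0.0]
ft_force: [1.6, -2.6, 2.8]
width: 0.0439
```

```bash
python3 o.py
```

```text
{'time_s': 29.85, 'position': [0.6064, 0.0397, 0.0366], 'eef_rot': [0.0003, 0.7125, 0.7017, 0.0001], 'ft_force': [1.6335, -2.5665, 2.8266], 'moment': [-0.5365, -0.2776, -0.0482], 'width': 0.0439} -0.0073 0.042
yaw deg 89.12 F along jaw y 1.67 along tool x -2.54 n [ 1.   -0.02] Mz -0.048
```

Click 3. Now the fourth.

{"method": "play_rows", "body": {
  "plan": [
    [0.2, -0.2, 0.1, 0, 0, -0.02, 40],
    [0.2, -0.2, 0.2, 0, 0, -0.035, 40],
    [0.2, -0.2, 0.2, 0, 0, -0.05, 40],
    [0.2, -0.2, 0.2, 0, 0, -0.065, 40],
    [0.2, -0.2, 0.2, 0, 0, -0.08, 40],
    [0.2, -0.2, 0.2, 0, 0, -0.095, 40],
    [0.2, -0.2, 0.2, 0, 0, -0.105, 40],
    [0.2, -0.2, 0.2, 0, 0, -0.105, 40]
  ]
}}

```text
time_s: 30.85
position: [0.6065, 0.0397, 0.0366]
eef_rot: [0.0, 0.748, 0.663, 0.0]
ft_force: [3.5, -1.4, -0.3]
width: 0.0438
```

```bash
python3 o.py
```

```text
{'time_s': 30.85, 'position': [0.6065, 0.0397, 0.0366], 'eef_rot': [0.0001, 0.7483, 0.6633, 0.0002], 'ft_force': [3.5443, -1.4405, -0.2944], 'moment': [-0.3923, -0.738, 0.0125], 'width': 0.0438} 0.0973 0.033
yaw deg 83.11 F along jaw y 3.69 along tool x -1.0 n [ 0.99 -0.12] Mz 0.012
```

{"method": "play_rows", "body": {
  "plan": [
    [0.1, 0, 0, 0, 0, -0.035, 40],
    [0.2, 0, 0, 0, 0, -0.07, 40],
    [0.2, 0, 0, 0, 0, -0.105, 40],
    [0.3, 0, 0, 0, 0, -0.14, 40],
    [0.3, 0, 0, 0, 0, -0.175, 40],
    [0.3, 0, 0, 0, 0, -0.21, 40],
    [0.3, 0, 0, 0, 0, -0.245, 40],
    [0.3, 0, 0, 0, 0, -0.245, 40]
  ]
}}

```text
time_s: 31.85
position: [0.6069, 0.0396, 0.0366]
eef_rot: [0.0, 0.824, 0.566, 0.0]
ft_force: [5.3, -2.3, -1.4]
width: 0.0439
```

```bash
python3 o.py
```

```text
{'time_s': 31.85, 'position': [0.6069, 0.0396, 0.0366], 'eef_rot': [0.0002, 0.8241, 0.5664, 0.0002], 'ft_force': [5.2854, -2.2896, -1.3567], 'moment': [-0.3998, -0.9208, -0.0262], 'width': 0.0439} 0.3434 0.057
yaw deg 69.01 F along jaw y 5.75 along tool x -0.24 n [ 0.93 -0.36] Mz -0.026
```

{"method": "play_rows", "body": {
  "plan": [
    [0.4, -0.1, 0, 0, 0, 0, 40],
    [0.8, -0.3, 0, 0, 0, 0, 40],
    [0.8, -0.3, 0, 0, 0, 0, 42],
    [0.8, -0.3, 0, 0, 0, 0, 46],
    [0.8, -0.3, 0, 0, 0, 0, 50],
    [0.8, -0.3, 0, 0, 0, 0, 55],
    [0.8, -0.3, 0, 0, 0, 0, 58],
    [0.8, -0.3, 0, 0, 0, 0, 60]
  ]
}}

```text
time_s: 32.85
position: [0.6073, 0.0395, 0.0365]
eef_rot: [-0.0, 0.824, 0.567, -0.0]
ft_force: [0.2, -0.1, 0.3]
width: 0.0566
```

```bash
python3 o.py
```

```text
{'time_s': 32.85, 'position': [0.6073, 0.0395, 0.0365], 'eef_rot': [-0.0002, 0.8237, 0.567, -0.0001], 'ft_force': [0.2449, -0.0799, 0.2779], 'moment': [-0.0819, -0.0742, -0.0004], 'width': 0.0566} 0.3416 -0.0
yaw deg 69.09 F along jaw y 0.26 along tool x 0.01 n [ 0.93 -0.36] Mz -0.0
```

{"method": "play_rows", "body": {
  "plan": [
    [0, 0, 10, 0, 0, 0, 60],
    [0, 0, 25, 0, 0, 0, 60],
    [0, 0, 40, 0, 0, 0, 60],
    [-10, 2, 50, 0, 0, 0, 40],
    [-25, 4, 50, 0, 0, 0, 20],
    [-40, 7, 50, 0, 0, 0, 0],
    [-55, 9, 50, 0, 0, 0, 0],
    [-61.7, 10.3, 50, 0, 0, 0, 0]
  ]
}}

```text
time_s: 33.85
position: [0.5441, 0.0499, 0.086]
eef_rot: [-0.0, 0.824, 0.567, -0.0]
ft_force: [-0.1, 0.0, 0.3]
width: 0.0121
```

{"method": "play_rows", "body": {
  "plan": [
    [0, 0, -5, 0, 0, 0, 0],
    [0, 0, -10, 0, 0, 0, 0],
    [0, 0, -15, 0, 0, 0, 0],
    [0, 0, -20, 0, 0, 0, 0],
    [0, 0, -25, 0, 0, 0, 0],
    [0, 0, -30, 0, 0, 0, 0],
    [0, 0, -35, 0, 0, 0, 0],
    [0, 0, -35, 0, 0, 0, 0]
  ]
}}

```text
time_s: 34.85
position: [0.5453, 0.0497, 0.051]
eef_rot: [-0.0, 0.824, 0.567, -0.0]
ft_force: [-0.8, 0.7, -0.8]
width: 0.0005
```

```bash
python3 o.py; python3 - <<'E'
from h import *
s=snapshot("side");
o=get_obs();p=o['position']+[-.0022,.0016,0]
crop(s,(304,180),40,30,10,"s8",proj(s,[[p[0],p[1],p[2]+.025],[.5432,.0514,.060]]))
t=snapshot("top");crop(t,(316,166),40,40,10,"t8")
E
```

```text
{'time_s': 34.85, 'position': [0.5453, 0.0497, 0.051], 'eef_rot': [-0.0003, 0.8237, 0.567, -0.0005], 'ft_force': [-0.7897, 0.714, -0.8253], 'moment': [-0.0143, -0.0799, -0.046], 'width': 0.0005} 0.3578 0.0
yaw deg 69.09 F along jaw y -0.99 along tool x 0.39 n [ 0.93 -0.36] Mz -0.046
```

View pics/s8.png

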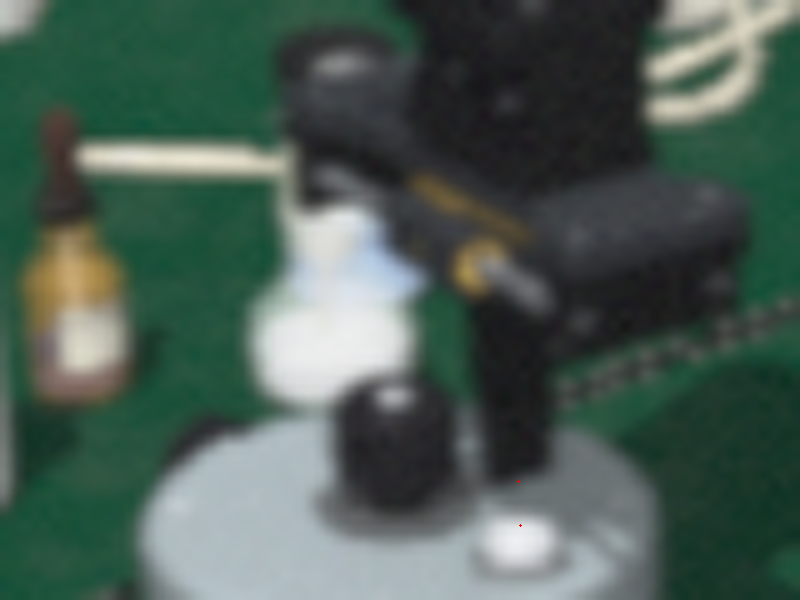

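View pics/t8.png

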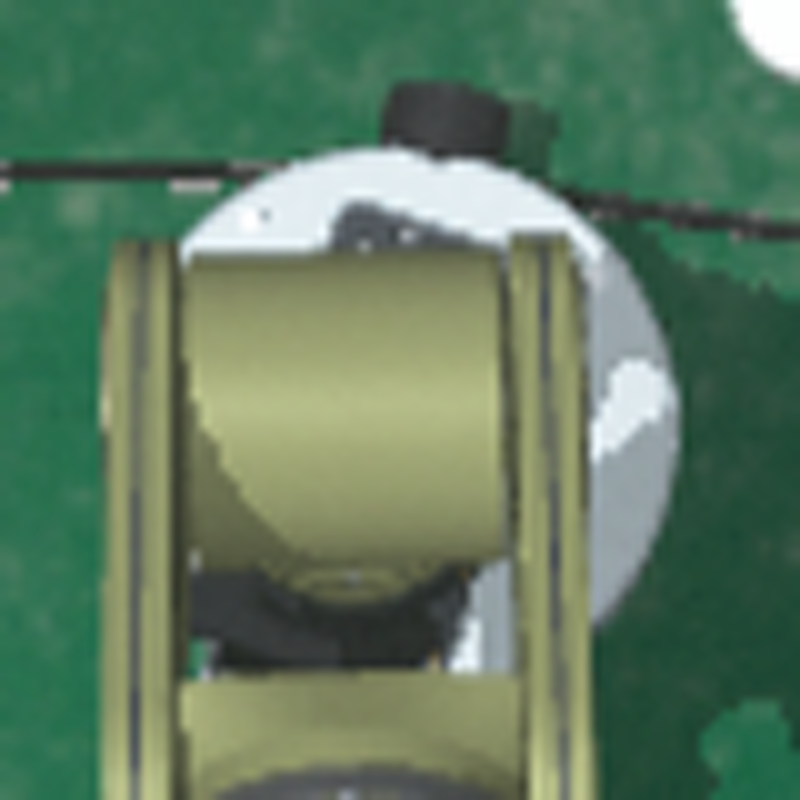

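{"method": "play_rows", "body": {
  "plan": [
    [0, 0, -2, 0, 0, 0, 0],
    [0, 0, -4, 0, 0, 0, 0],
    [0, 0, -6, 0, 0, 0, 0],
    [0, 0, -8, 0, 0, 0, 0],
    [0, 0, -10, 0, 0, 0, 0],
    [0, 0, -12, 0, 0, 0, 0],
    [0, 0, -14, 0, 0, 0, 0],
    [0, 0, -16, 0, 0, 0, 0]
  ]
}}

```text
time_s: 35.95
position: [0.5458, 0.0497, 0.0355]
eef_rot: [-0.0, 0.824, 0.567, -0.0]
ft_force: [-0.9, -0.4, -0.4]
width: 0.0001
```

{"method": "play_rows", "body": {
  "plan": [
    [0, 0, -0.5, 0, 0, 0, 0],
    [0, 0, -1, 0, 0, 0, 0],
    [0, 0, -1.5, 0, 0, 0, 0],
    [0, 0, -2, 0, 0, 0, 0],
    [0, 0, -2.5, 0, 0, 0, 0],
    [0, 0, -3, 0, 0, 0, 0],
    [0, 0, -3, 0, 0, 0, 0],
    [0, 0, -3, 0, 0, 0, 0]
  ]
}}

```text
time_s: 36.95
position: [0.5458, 0.0497, 0.0327]
eef_rot: [0.0, 0.824, 0.567, 0.0]
ft_force: [-0.5, 0.2, 1.6]
width: 0.0006
```

```bash
python3 o.py
```

```text
{'time_s': 36.95, 'position': [0.5458, 0.0497, 0.0327], 'eef_rot': [0.0, 0.8237, 0.5671, 0.0], 'ft_force': [-0.5087, 0.202, 1.6357], 'moment': [-0.0412, 0.1933, 0.0063], 'width': 0.0006} 0.3578 -0.0
yaw deg 69.09 F along jaw y -0.55 along tool x 0.01 n [ 0.93 -0.36] Mz 0.006
```

{"method": "play_rows", "body": {
  "plan": [
    [0, 0, -0.5, 0, 0, 0, 0],
    [0, 0, -1, 0, 0, 0, 0],
    [0, 0, -1.5, 0, 0, 0, 0],
    [0, 0, -2, 0, 0, 0, 0],
    [0, 0, -2.5, 0, 0, 0, 0],
    [0, 0, -3, 0, 0, 0, 0],
    [0, 0, -3, 0, 0, 0, 0],
    [0, 0, -3, 0, 0, 0, 0]
  ]
}}

```text
time_s: 37.95
position: [0.5457, 0.0497, 0.0296]
eef_rot: [-0.0, 0.824, 0.567, 0.0]
ft_force: [0.2, -0.2, 1.7]
width: 0.0006
```

```bash
python3 o.py
```

```text
{'time_s': 37.95, 'position': [0.5457, 0.0497, 0.0296], 'eef_rot': [-0.0, 0.8237, 0.567, 0.0], 'ft_force': [0.2278, -0.1777, 1.6641], 'moment': [-0.022, 0.0692, 0.0192], 'width': 0.0006} 0.3578 0.0
yaw deg 69.09 F along jaw y 0.28 along tool x -0.08 n [ 0.93 -0.36] Mz 0.019
```

{"method": "play_rows", "body": {
  "plan": [
    [0, 0, -0.5, 0, 0, 0, 0],
    [0, 0, -1, 0, 0, 0, 0],
    [0, 0, -1.5, 0, 0, 0, 0],
    [0, 0, -2, 0, 0, 0, 0],
    [0, 0, -2, 0, 0, 0, 0],
    [0, 0, -2, 0, 0, 0, 0],
    [0, 0, -2, 0, 0, 0, 0],
    [0, 0, -2, 0, 0, 0, 0]
  ]
}}

```text
time_s: 38.95
position: [0.5457, 0.0497, 0.0276]
eef_rot: [-0.0, 0.824, 0.567, -0.0]
ft_force: [-0.6, -0.2, 1.8]
width: 0.0005
```

```bash
python3 o.py
```

```text
{'time_s': 38.95, 'position': [0.5457, 0.0497, 0.0276], 'eef_rot': [-0.0, 0.8237, 0.567, -0.0], 'ft_force': [-0.6073, -0.2361, 1.773], 'moment': [-0.0053, 0.0269, -0.023], 'width': 0.0005} 0.3579 0.0
yaw deg 69.09 F along jaw y -0.48 along tool x -0.44 n [ 0.93 -0.36] Mz -0.023
```

{"method": "play_rows", "body": {
  "plan": [
    [0, 0, -0.5, 0, 0, 0, 0],
    [0, 0, -1, 0, 0, 0, 0],
    [0, 0, -1.5, 0, 0, 0, 0],
    [0, 0, -2, 0, 0, 0, 0],
    [0, 0, -2, 0, 0, 0, 0],
    [0, 0, -2, 0, 0, 0, 0],
    [0, 0, -2, 0, 0, 0, 0],
    [0, 0, -2, 0, 0, 0, 0]
  ]
}}

```text
time_s: 39.95
position: [0.5457, 0.0497, 0.0256]
eef_rot: [-0.0, 0.824, 0.567, -0.0]
ft_force: [-0.7, 0.2, 1.9]
width: 0.0002
```

```bash
python3 o.py;python3 - <<'E'
from h import *
s=snapshot("side");
crop(s,(304,180),40,30,10,"s9")
E
```

```text
{'time_s': 39.95, 'position': [0.5457, 0.0497, 0.0256], 'eef_rot': [-0.0, 0.8237, 0.567, -0.0], 'ft_force': [-0.733, 0.2002, 1.9262], 'moment': [-0.0287, -0.0199, -0.0355], 'width': 0.0002} 0.3578 0.0
yaw deg 69.09 F along jaw y -0.76 along tool x -0.07 n [ 0.93 -0.36] Mz -0.035
```

View pics/s9.png

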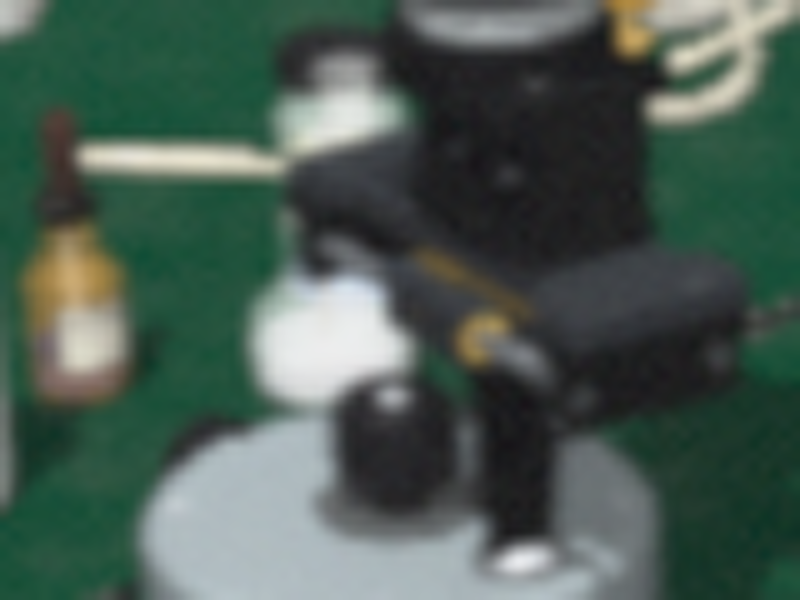

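{"method": "play_rows", "body": {
  "plan": [
    [0, 0, -0.3, 0, 0, 0, 0],
    [0, 0, -0.6, 0, 0, 0, 0],
    [0, 0, -0.9, 0, 0, 0, 0],
    [0, 0, -1.2, 0, 0, 0, 0],
    [0, 0, -1.5, 0, 0, 0, 0],
    [0, 0, -1.5, 0, 0, 0, 0],
    [0, 0, -1.5, 0, 0, 0, 0],
    [0, 0, -1.5, 0, 0, 0, 0]
  ]
}}

```text
time_s: 41.0
position: [0.546, 0.0497, 0.0253]
eef_rot: [0.0, 0.824, 0.567, 0.0]
ft_force: [-4.1, 0.4, 8.3]
width: 0.0
```

```bash
python3 o.py
```

```text
{'time_s': 41.0, 'position': [0.546, 0.0497, 0.0253], 'eef_rot': [0.0001, 0.8237, 0.567, 0.0], 'ft_force': [-4.0645, 0.4113, 8.2881], 'moment': [-0.0139, 0.6016, -0.0067], 'width': 0.0} 0.3578 -0.0
yaw deg 69.09 F along jaw y -3.94 along tool x -1.07 n [ 0.93 -0.36] Mz -0.007
```

{"method": "play_rows", "body": {
  "plan": [
    [0, 0, -0.3, 0, 0, 0, 0],
    [0, 0, -0.6, 0, 0, 0, 0],
    [0, 0, -0.9, 0, 0, 0, 0],
    [0, 0, -1.2, 0, 0, 0, 0],
    [0, 0, -1.2, 0, 0, 0, 0],
    [0, 0, -1.2, 0, 0, 0, 0],
    [0, 0, -1.2, 0, 0, 0, 0],
    [0, 0, -1.2, 0, 0, 0, 0]
  ]
}}

```text
time_s: 42.0
position: [0.5462, 0.0497, 0.0252]
eef_rot: [0.0, 0.824, 0.567, 0.0]
ft_force: [-5.5, 0.8, 14.5]
width: 0.0004
```

```bash
python3 o.py
```

```text
{'time_s': 42.0, 'position': [0.5462, 0.0497, 0.0252], 'eef_rot': [0.0001, 0.8237, 0.5671, 0.0], 'ft_force': [-5.4944, 0.8013, 14.5378], 'moment': [-0.1052, 1.1302, -0.0309], 'width': 0.0004} 0.3578 -0.0
yaw deg 69.09 F along jaw y -5.42 along tool x -1.21 n [ 0.93 -0.36] Mz -0.031
```

{"method": "play_rows", "body": {
  "plan": [
    [0, 0, 1, 0, 0, 0, 0],
    [0, 0, 3, 0, 0, 0, 0],
    [0, 0, 10, 0, 0, 0, 0],
    [0, 0, 25, 0, 0, 0, 0],
    [0, 0, 50, 0, 0, 0, 0],
    [0, 0, 80, 0, 0, 0, 0],
    [0, 0, 120, 0, 0, 0, 0],
    [0, 0, 150, 0, 0, 0, 0]
  ]
}}

```text
time_s: 43.0
position: [0.5464, 0.0497, 0.1759]
eef_rot: [0.001, 0.824, 0.567, 0.001]
ft_force: [0.7, -0.7, 0.3]
width: 0.0008
```

{"method": "play_rows", "body": {
  "plan": [
    [0, -40, 0, 0, 0, 0, 0],
    [-10, -80, 0, 0, 0, 0, 0],
    [-20, -130, 0, 0, 0, 0, 0],
    [-30, -180, 0, 0, 0, 0, 0],
    [-40, -230, 0, 0, 0, 0, 0],
    [-50, -280, 0, 0, 0, 0, 0],
    [-60, -320, 0, 0, 0, 0, 0],
    [-60, -340, 0, 0, 0, 0, 0]
  ]
}}

```text
time_s: 44.0
position: [0.4853, -0.2922, 0.1739]
eef_rot: [0.001, 0.824, 0.566, 0.0]
ft_force: [0.7, 0.6, -0.2]
width: 0.0005
```

```bash
python3 o.py; python3 - <<'E'
from h import *
s=snapshot("side");t=snapshot("top")
cv2.imwrite("pics/top10.png",t["image"][:,:,::-1])
A=cv2.imread("pics/side0.png")[175:226,264:344];B=s["image"][:,:,::-1][175:226,264:344]
C=cv2.imread("pics/top0.png")[130:206,276:356];D=t["image"][:,:,::-1][130:206,276:356]
r=lambda m,k:cv2.resize(np.ascontiguousarray(m),None,fx=k,fy=k,interpolation=cv2.INTER_CUBIC)
cv2.imwrite("pics/f1.png",np.hstack([r(A,5),r(B,5)]));cv2.imwrite("pics/f2.png",np.hstack([r(C,5),r(D,5)]))
def m(im,lo):  # dial & button centroid
    g=cv2.cvtColor(np.ascontiguousarray(im),cv2.COLOR_BGR2GRAY);return g
g0,g1=m(C,0).astype(np.float32),m(D,0).astype(np.float32)
for sl in((slice(8,70),slice(5,75)),(slice(5,25),slice(33,57)),(slice(8,70),slice(5,40))):
    a,b=g0[sl],g1[sl];print(cv2.phaseCorrelate(a,b,cv2.createHanningWindow(a.shape[::-1],cv2.CV_32F)))
E
```

```text
{'time_s': 44.0, 'position': [0.4853, -0.2922, 0.1739], 'eef_rot': [0.0005, 0.8244, 0.5661, 0.0002], 'ft_force': [0.6913, 0.6469, -0.1863], 'moment': [-0.0708, -0.1033, -0.0056], 'width': 0.0005} -0.2695 0.111
yaw deg 68.95 F along jaw y 0.41 along tool x 0.85 n [ 0.93 -0.36] Mz -0.006
((-0.09719138738875444, -0.045475148625136796), 0.9909776378836896)
((0.13639138226990966, -0.013663682048779435), 0.9857762827227513)
((-0.06366284090061214, 0.08368022529232277), 0.9900667581500279)
```

View pics/f1.png

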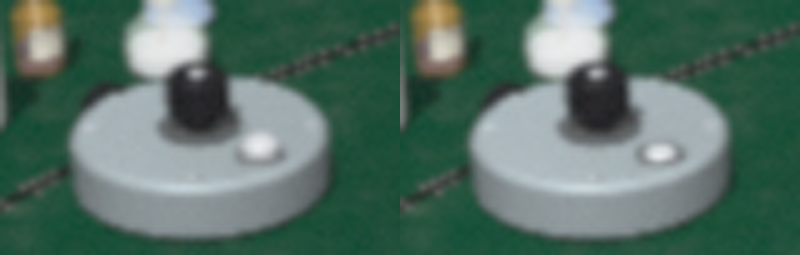

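View pics/f2.png

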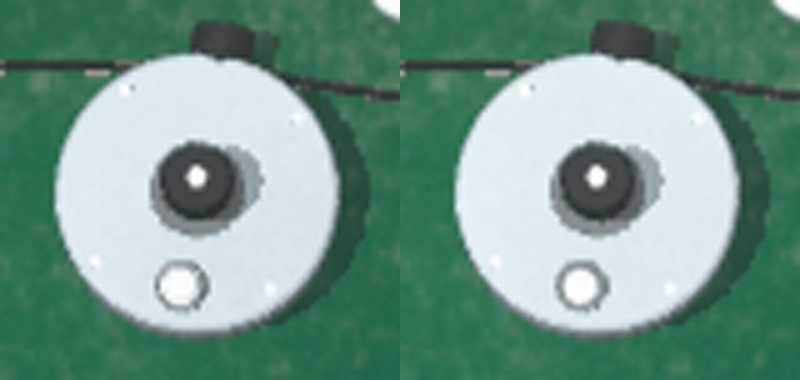

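View pics/top10.png

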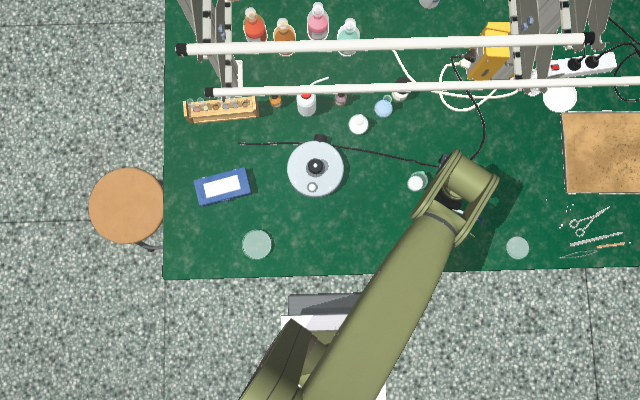

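{"method": "play_rows", "body": {
  "plan": [
    [0, 0, 0, 0, 0, 0, 0],
    [0, 0, 0, 0, 0, 0, 0],
    [0, 0, 0, 0, 0, 0, 0],
    [0, 0, 0, 0, 0, 0, 0],
    [0, 0, 0, 0, 0, 0, 0],
    [0, 0, 0, 0, 0, 0, 0],
    [0, 0, 0, 0, 0, 0, 0],
    [0, 0, 0, 0, 0, 0, 0]
  ]
}}

```text
time_s: 45.1
position: [0.4857, -0.2904, 0.173]
eef_rot: [-0.0, 0.824, 0.567, -0.0]
ft_force: [-0.3, -0.7, -0.2]
width: 0.0006
```

```bash
python3 -c "
from workcell import *
print(job_done())"
```

```text
the job is handed in; nothing more can be done
None
```

The wheel is at the fourth click and, by my readings, locked there. The job was handed in at about 45 s; no verdict is reported.

- **Homing:** I gripped the dial at 10 N and turned it anticlockwise. The torque jumped to about 0.25 N m after 66°, so the wheel had started at click 3 and that was the home stop.
- **Counting:** I turned back clockwise 6° to the home seat and then four 20° clicks. The grip angle ended within 0.1° of the fourth seat, with no sign of slip. The torque readings at each seat were noisy, so the count rests mainly on the angle from the stop.
- **Locking:** After releasing the dial I pressed the button with shut fingers. It moved about 8–10 mm (9 mm is fully home; a wrong click stops at about 5 mm), then stopped firmly, reaching 14.5 N down. The last pictures show it low in its seat.
- **Unit and surroundings:** The highest sideways force I read at any call's end was about 6 N, below the 8 N slip limit. Before-and-after pictures agree to about 0.1 pixel (roughly 0.3 mm) from above, and the things round it look unmoved.

Two checks disagreed with what was given:
- **Fingertip height:** The images and contacts put the fingertips about 25 mm above the reported TCP, not 8 mm ahead of it. My first grip therefore closed above the dial without touching it, and I corrected the height from the images.
- **Dial position:** The dial's position by contact differed from the camera estimate by about 2 mm. I took this out by nulling the forces.

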